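Demould cast resin blocks onto the sloped post-cure rack

ROBOT

A 6-joint arm with a two-finger parallel gripper is mounted at the origin on the work surface. World frame = base frame: x ahead of the robot, y to its left, z up, the work surface at z = 0. Lengths are in m, angles in rad, forces in N, time in s.
With the tool pointing down it reaches from about 0.35 to 0.775 m from the base axis. Payload 7.3 kg.
Tool frame: the origin (TCP) lies midway between the tips of the shut fingers; the grasp point (between the pads) lies 19 mm behind it (tcp_to_grasp is the distance from the TCP to the grasp point, in m); z points along the fingers, y is the line along which they close (so a half turn about z gives the same grasp; the last joint's range is limited). The gripper opens to 92 mm and grips with 3 to 60 N. Pads are 19 mm wide; open, the fingers measure 130 mm over their backs; the gripper's body (75 mm by 190 mm) begins 47 mm behind the grasp point.
Start: joints at [-1.43, 0.342, 1.524, -0, 1.275, -0.146], TCP at [0.149, -0.504, 0.227] pointing down, gripper open.
Joint ranges: [-2.53, 2.53], [-0.77, 2.02], [0.04, 2.7], [-1, 4.14], [0.28, 2.66], [-3.11, 3.11]. Speed limits (rad/s): [2.57, 2.57, 3.14, 3.14, 3.14, 3.14].

INTERFACE

Orientations are given as [roll, pitch, yaw] about the fixed x, y, z axes, in that order (R = Rz(yaw) Ry(pitch) Rx(roll)).
In Python, from cell import observe, read_camera, calibration, hand_in, tcp_to_grasp gives the robot as it stands.
- The arm moves only by the tool send_rows, never from a script. Its argument "targets" is a list of rows, each a list of 5 numbers: the opening, from 0 (shut) to 1 (fully open), then the shift along the world's x, y, z in m, then the turn about the world's z in rad. A call has 1 to 5 rows; each row shifts and turns the commanded pose from where the row before left it; what a row does not reach is not made up. A row lasts 1/10 s, in which the tool goes at most 50 mm and 8.59 degrees, less where a joint would pass 70% of its speed; a pose out of reach is approached as far as the arm can. A call is refused whole if a number of a shift passes 0.05 or a number of a turn 0.15, either way. A call with a gripper value outside its range is refused whole. The fingers move at their own pace and stop on an object; "grip_force" is the grip in N (left out, the last holds). Time passes only in rows, so rows that do not move let the fingers close. It gives the time, the measured TCP pose, the force, the opening and the grip force at its end, in the units of the state.
- observe(): the state, without advancing time (a new reading comes with each control period).
- read_camera(name): name is "side" or "top" or "wrist"; returns (picture, depth): 384x512x3 uint8, red, green, blue; 384x512 float32, m along the optical axis (not along the pixel's ray), 0 where there is no reading.
- calibration(name): a dict with "intrinsics" (3x3 intrinsics, pixels), "world_to_cam" (4x4, takes a point from world to camera coordinates); the wrist camera has in their place "hand_eye" (4x4, takes a point from camera to tool coordinates, whose origin is the TCP and whose axes are the flange's). Camera axes: x right, y up, looking along -z (the intrinsics and any distortion apply to the point x, -y, -z); pixel columns grow to the right and rows downward; lengths in m; the calibration is good to about 2 mm. A picture is of the moment at which its call begins: read the wrist's pose just before it. calibration takes no time and is no camera call.
- hand_in(): hands the job in; it is judged then, once.
The state is a dict: "time": time; "qpos": joint angles; "qvel": joint speeds; "joint_efforts": joint torques, N m; "tool_pos": TCP position; "tool_rot": TCP orientation; "contact_force": force on the tool from outside, world axes, zero at the start; "torque": the same for the moment, N m; "opening": finger opening in m; "grip_force": force on a finger pad.
Only numpy, scipy, OpenCV 4.12 (cv2) and the standard library are available. Lean on these libraries where they do the work, as an engineer would, in place of code of your own. Each camera call takes 0.05 s, during which the arm holds its last target. There are 200 camera calls.

TASK

Push each cured resin block out of its mould bay with that bay's spring push-out, and lay it flat on one of the rack's sloped pairs of rails, lengthwise and centred with its low end down at the stop. When every block is on the rack, thread the keeper bar through both eyelets over the blocks, so that it sticks out about equally on either side, and leave the other things on the bench as they are.

Things in the scene. Friction and masses are not known exactly. Their poses are not given: they have to be found in the camera images.
- mould: Aluminium mould, fixed, end plate off. Origin on the table under the middle of the mouths, +x into the bays, z up. Base plate 12 mm thick, x -58 to 101, 176 mm wide; x < 0 is the bare apron. Bays along x at y = +60 (bay 0), 0 (bay 1), -60 mm (bay 2), 36 mm wide, floor z = 12, mouth at x = 0, open on top; walls to z = 38, so a block in its bay cannot be gripped. Back wall x 91 to 101.
- block0: Cast resin block, amber with a dark beetle in it, 84 long (x) x 34 wide (y) x 24 mm high (z), about 80 g, origin at its centre, axes along its edges. Starts fully home in bay 0 of the mould, parallel to it, front face level with the mouth. May be absent (None).
- block1: Same kind of block, starts in bay 1; may be absent (None).
- block2: Same kind of block, starts in bay 2; may be absent (None).
- pushout0 (a joint): Spring push-out of bay 0: 0 at rest to 0.052 m fully pressed. Its tab moves to the mould's -x and drives a plate behind the block, which comes out over the apron by as much as the tab moves (less 1 mm). Spring force about 3 N at rest, 8 N fully pressed; it springs back when let go, and the block stays out.
- pushout1 (a joint): Spring push-out of bay 1, the same.
- pushout2 (a joint): Spring push-out of bay 2, the same.
- pushout0_tab (a point): Centre of the rear face (facing the mould's +x; push it to -x) of bay 0's push-out tab, an upright steel plate 8 thick (x) x 30 wide (y) x 40 mm high, spanning z = 8 to 48 mm above the table, 62 mm behind the mould's back wall; free space behind it. Axes as the mould's.
- pushout1_tab (a point): The same for bay 1.
- pushout2_tab (a point): The same for bay 2.
- rack: Steel rack, fixed. Origin on the table, z up, low end towards -x. Three narrow places at y = +60, 0, -60 mm: pairs of rails rising to +x at 0.314 rad (18 deg), rails 6 mm wide, 22 mm over both, 97 mm long, 10 mm deep, cross-bars under their ends. Stop 12 mm high, 22 mm wide at the low end; rail top there 55 mm above the table. At y = +105 and -105 mm a post 18 mm wide carries an eyelet.
- place0 (a point): Where a block's centre belongs on the place at y = +60 mm when its low end touches the stop: 12 mm above the rails, 42 mm up from the stop. Its x axis points up the slope, y across the rack, z square to the rails. Any block may go in any place, either end down, either face up.
- place1 (a point): The same for the place at y = 0.
- place2 (a point): The same for the place at y = -60 mm.
- eye_left (a point): Centre of the rack's eyelet at x = -6, y = +105 mm: a level square hole 18 x 18 mm through a plate 6 mm thick (30 x 30 mm outside), its axis along the rack's y, 110 mm above the table. A bar through both eyelets passes about 4 to 8 mm over the tops of seated blocks, across their upper half.
- eye_right (a point): Centre of the same eyelet at x = -6, y = -105 mm.
- bar: Keeper bar: straight square steel bar 10 x 10 mm, 280 mm long along its x with rounded ends, 120 g, origin at its middle. Starts flat on the table between mould and rack.
- endplate: The mould's end plate, an aluminium strip 176 x 34 x 10 mm lying to the left of the mould; origin under its middle. Bystander.
- screwdriver: Screwdriver lying in front of the bar, about 0.2 m; bystander.
- petri: Covered round dish, 90 mm across, 16 mm high; bystander.
- jar: Specimen jar, 58 mm across, 75 mm high; bystander.
- cup: Paper mixing cup, 72 mm across, 85 mm high; bystander.
- forceps: Steel forceps 128 mm long; bystander.
- sanding_block: Cork sanding block 95 x 60 x 35 mm behind the rack; bystander.
Mind the look-alikes: they are no part of the job. Leave any blue look-alike of the block0 alone. Leave any blue look-alike of the block1 alone.

How it is judged:
By the outcome, as a careful person would: the job done as asked, in the order asked, and still so for the second after the job is handed in, with the robot touching nothing.
Of block0, block1, block2 only 2 to 3 are there at a start; the rules pass over those that are not, and their reading is None.
At some moment in a run one of bar may be knocked a few centimetres aside while the robot is not near it.
Once in a run the grip may slacken for a moment while it holds something.
It also fails if it takes over 210 s, if anything falls off the work surface, if the arm or the gripper's body presses on something with over 40 N, if the wrist force passes 120 N, or if a joint passes its speed limit or range.

## Working session

There is one attempt and no reset: what is moved stays moved. The work goes in short steps, Python scripts to look and compute and a tool call to move; the robot and the scene stay as the last step left them, time stands still between calls to the robot, and variables do not carry over. Pictures are saved under pics/ and viewed, at most 14 in all, crops included, and the job is handed in when it is done.

Besides the shell and the picture viewer there is one more tool, called after "Emit:" in YAML: its name, and indented under it one key for each argument. send_rows: Moves the arm, as the interface text tells. Its arguments: {"type":"object","properties":{"targets":{"type":"array","items":{"type":"array","items":{"type":"number"}}},"grip_force":{"type":"number"}},"required":["targets"]}

```bash
ls; mkdir -p pics; cat > h.py <<'E'
import numpy as np,cv2
from cell import observe,read_camera,calibration,hand_in,tcp_to_grasp
from scipy.spatial.transform import Rotation as R
def cam(name):
    s=observe(); im,d=read_camera(name); c=calibration(name)
    if name=="wrist":
        T=np.eye(4);T[:3,:3]=R.from_euler('xyz',s['tool_rot']).as_matrix() if len(s['tool_rot'])==3 else None;T[:3,3]=s['tool_pos']
        M=T@c['hand_eye']
    else: M=np.linalg.inv(c['world_to_cam'])
    np.savez('last_%s.npz'%name,im=im,d=d,K=c['intrinsics'],M=M)
    return im,d,c['intrinsics'],M
def load(name):
    z=np.load('last_%s.npz'%name);return z['im'],z['d'],z['K'],z['M']
def px(u,v,d,K,M,z=None,r=1):
    "pixel->world by depth, or by plane height z"
    ray=np.array([(u-K[0,2])/K[0,0],-(v-K[1,2])/K[1,1],-1.])
    if z is None:
        p=d[int(v)-r:int(v)+r+1,int(u)-r:int(u)+r+1];p=p[p>0];D=np.median(p)
    else: D=(z-M[2,3])/(M[:3,:3]@ray)[2]
    return M[:3,:3]@(ray*D)+M[:3,3]
def proj(p,K,M):
    q=np.linalg.inv(M)@np.r_[p,1]; return K[0,0]*q[0]/-q[2]+K[0,2], K[1,1]*-q[1]/-q[2]+K[1,2]
def cloud(d,K,M):
    v,u=np.mgrid[:d.shape[0],:d.shape[1]]
    P=np.stack([(u-K[0,2])/K[0,0]*d,-(v-K[1,2])/K[1,1]*d,-d],-1)
    W=P@M[:3,:3].T+M[:3,3]; W[d<=0]=np.nan; return W
def save(name,im,crop=None,s=1):
    if crop: a,b,c,e=crop; im=im[b:e,a:c]
    im=cv2.resize(im,None,fx=s,fy=s,interpolation=cv2.INTER_CUBIC); cv2.imwrite('pics/'+name,im[:,:,::-1])
E
python3 - <<'E'
from h import *
np.set_printoptions(precision=4,suppress=True)
s=observe();print(s);print(tcp_to_grasp)
for n in("top","side"):
    im,d,K,M=cam(n);save(n+'0.png',im,s=1.5);print(n,K,M, calibration(n).keys())
E
```

```text
pics
{'time': 0.0, 'qpos': array([-1.43  ,  0.3427,  1.525 , -0.    ,  1.2754, -0.146 ]), 'qvel': array([ 0.0007,  0.0003,  0.0012,  0.0017, -0.0011,  0.0003]), 'joint_efforts': array([ -0.0024, -43.1253, -24.4216,   0.0716,   0.0561,  -0.0001]), 'tool_pos': array([ 0.1485, -0.5031,  0.2261]), 'tool_rot': array([-3.1401, -0.0002,  0.2868]), 'contact_force': array([ 0.7071, -0.4265,  1.3291]), 'torque': array([-0.0274,  0.0302,  0.0079]), 'grip_force': 0.0, 'opening': 0.09205640570654294}
0.0188
top [[383.5999   0.     256.535 ]
 [  0.     383.5999 189.5289]
 [  0.       0.       1.    ]] [[ 0.0293  0.993  -0.1141  0.3849]
 [-0.9996  0.0284 -0.0097  0.0173]
 [-0.0064  0.1144  0.9934  1.2284]
 [ 0.      0.      0.      1.    ]] dict_keys(['intrinsics', 'world_to_cam'])
side [[411.7272   0.     257.5972]
 [  0.     411.7272 197.1422]
 [  0.       0.       1.    ]] [[-0.9413  0.256  -0.2199  0.213 ]
 [-0.3375 -0.7215  0.6046  0.7752]
 [-0.0038  0.6434  0.7655  1.0492]
 [ 0.      0.      0.      1.    ]] dict_keys(['intrinsics', 'world_to_cam'])
```

View pics/top0.png

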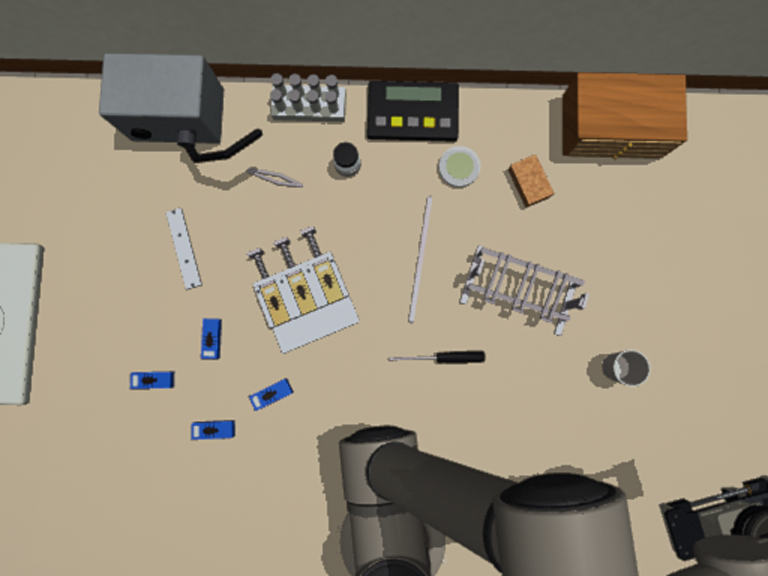

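View pics/side0.png

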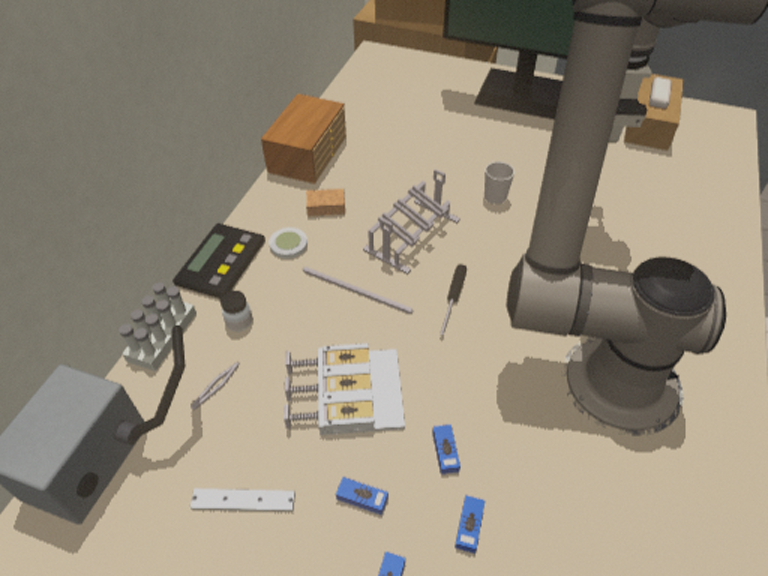

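The top view shows amber blocks in all three bays (px/1.5 scale: mould 255–357, 252–352), the bar at about (420,260), the rack at about (525,290), and blue look-alikes to the lower left. The side view agrees.

```bash
python3 - <<'E'
from h import *
np.set_printoptions(precision=3,suppress=True)
im,d,K,M=load('top')
def P(n,u,v,z): print(n,px(u/1.5,v/1.5,d,K,M,z=z), px(u/1.5,v/1.5,d,K,M))
P('apronL',283,352,.012);P('apronR',357,322,.012)
P('backL',253,288,.038);P('backR',337,253,.038)
for n,u,v in(('tab0',256,252),('tab1',282,241),('tab2',309,230)):P(n,u,v,.048)
for n,u,v in(('barA',430,198),('barB',411,320)):P(n,u,v,.01)
P('eyeL',477,249,.125);P('eyeR',584,283,.125)
P('foot',465,300,.0);P('foot2',560,330,.0)
print(calibration('wrist'))
save('rack0.png',im,(290,150,410,235),6)
E
```

```text
apronL [0.375 0.239 0.012] [0.375 0.239 0.009]
apronR [0.443 0.086 0.012] [0.443 0.086 0.009]
backL [0.506 0.303 0.038] [0.51  0.312 0.001]
backR [0.585 0.131 0.038] [0.591 0.135 0.   ]
tab0 [0.58  0.299 0.048] [0.581 0.299 0.047]
tab1 [0.605 0.246 0.048] [0.605 0.246 0.047]
tab2 [0.63  0.19  0.048] [0.63  0.191 0.047]
barA [ 0.716 -0.063  0.01 ] [ 0.715 -0.063  0.012]
barB [ 0.45  -0.028  0.01 ] [ 0.45  -0.028  0.01 ]
eyeL [ 0.586 -0.149  0.125] [ 0.607 -0.166  0.009]
eyeR [ 0.525 -0.355  0.125] [ 0.532 -0.374  0.071]
foot [ 0.497 -0.143  0.   ] [ 0.496 -0.142  0.008]
foot2 [ 0.439 -0.346  0.   ] [ 0.439 -0.343  0.009]
{'intrinsics': array([[325.506,   0.   , 256.045],
       [  0.   , 325.506, 192.055],
       [  0.   ,   0.   ,   1.   ]]), 'hand_eye': array([[ 0.001,  0.965,  0.261,  0.071],
       [ 1.   , -0.   , -0.001, -0.   ],
       [-0.001,  0.261, -0.965, -0.158],
       [ 0.   ,  0.   ,  0.   ,  1.   ]])}
```

View pics/rack0.png

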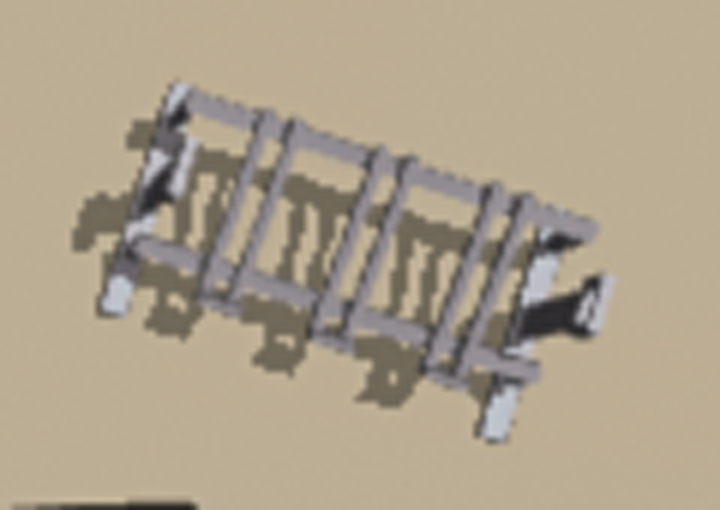

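Rack crop: the stops are on the robot side (row ~310–380), so the rack's +x points away from the robot (yaw ≈ -0.29). I'll take wrist pictures over the rack and then the mould.

Emit:
send_rows:
  targets:
    - [0,0.03,0.01,0.03,0]
    - [0,0.04,0.02,0.03,0]
    - [0,0.045,0.02,0.03,0]
    - [0,0.045,0.02,0.03,0]
    - [0,0.045,0.02,0.03,0]

```text
time: 0.6
tool_pos: [0.334, -0.4218, 0.3635]
tool_rot: [-3.141, 0.0, 0.287]
contact_force: [-0.6, -1.3, -0.1]
opening: 0.0568
grip_force: 0.0
```

Emit:
send_rows:
  targets:
    - [0,0.045,0.03,0,0]
    - [0,0.045,0.03,0,0]
    - [0,0.045,0.03,0,0]
    - [0,0.045,0.03,0,0]
    - [0,0.03,0.03,0,0]

```text
time: 1.1
tool_pos: [0.5311, -0.2804, 0.3616]
tool_rot: [-3.141, 0.001, 0.287]
contact_force: [-0.8, -0.7, -0.4]
opening: 0.016
grip_force: 0.0
```

Emit:
send_rows:
  targets:
    - [0,0,0,0,0]
    - [0,0,0,0,0]

```text
time: 1.3
tool_pos: [0.5295, -0.2813, 0.3619]
tool_rot: [-3.141, 0.001, 0.289]
contact_force: [-0.4, 0.4, -0.2]
opening: 0.0019
grip_force: 0.0
```

```bash
python3 - <<'E'
from h import *
s=observe();print(s['time'],s['tool_pos'],s['tool_rot'],s['contact_force'])
im,d,K,M=cam('wrist');save('w_rack.png',im,s=1.5);np.savez('rackw.npz',im=im,d=d,K=K,M=M)
E
```

```text
1.3 [ 0.52949549 -0.28129444  0.36185954] [-3.14084910e+00  1.27158924e-03  2.88992427e-01] [-0.41005762  0.4493536  -0.18841022]
```

View pics/w_rack.png

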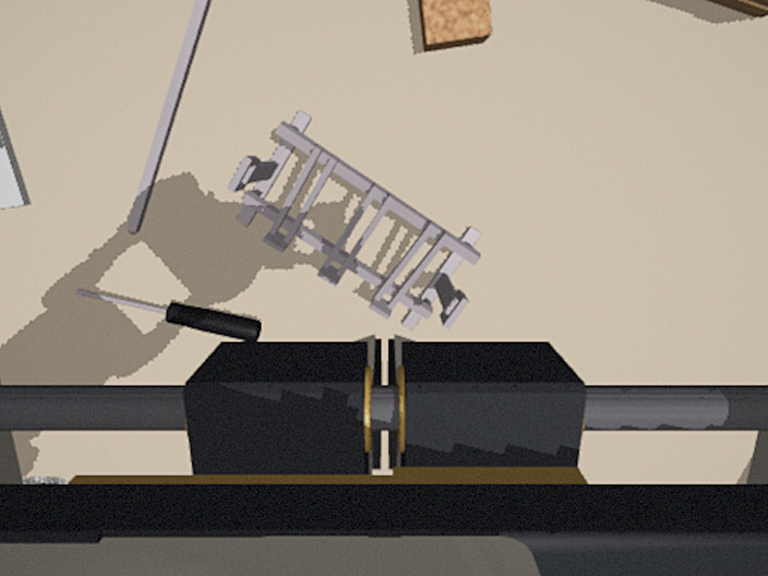

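The wrist view shows the rack (eye plates near (245,172) and (455,305) in the scaled picture), with the stops towards the robot.

```bash
python3 - <<'E'
from h import *
np.set_printoptions(precision=4,suppress=True)
z=np.load('rackw.npz');d,K,M=z['d'],z['K'],z['M']
W=cloud(d,K,M).reshape(-1,3);W=W[np.isfinite(W[:,0])]
c=np.array([.525,-.255])
near=np.linalg.norm(W[:,:2]-c,axis=1)<.17
W=W[near]; 
h,b=np.histogram(W[:,2],bins=np.arange(-.01,.16,.005));print(dict(zip((b[:-1]*1e3).round().astype(int).tolist(),h.tolist())))
top=W[(W[:,2]>.117)&(W[:,2]<.135)]
for g in (top[top[:,1]>-.25],top[top[:,1]<=-.25]):
    r=cv2.minAreaRect(g[:,:2].astype(np.float32)*1000);print(len(g),g.mean(0),r)
rail=W[(W[:,2]>.05)&(W[:,2]<.1)]
np.save('rail.npy',rail);print(len(rail))
# fit pose: slope plane -> direction
A=np.c_[rail[:,:2],np.ones(len(rail))];co=np.linalg.lstsq(A,rail[:,2],rcond=None)[0];print('plane',co,np.arctan2(co[1],co[0]),np.arctan(np.hypot(co[0],co[1])))
E
```

```text
{-10: 0, -5: 7544, 0: 20244, 5: 905, 10: 102, 15: 73, 20: 109, 25: 66, 30: 24, 35: 32, 40: 173, 45: 815, 50: 276, 55: 358, 60: 453, 65: 625, 70: 1337, 75: 462, 80: 379, 85: 67, 90: 24, 95: 49, 100: 117, 105: 25, 110: 28, 115: 29, 120: 104, 125: 191, 130: 0, 135: 0, 140: 0, 145: 0, 150: 0}
169 [ 0.5516 -0.1565  0.1247] ((551.0069580078125, -155.96051025390625), (6.430037975311279, 30.331850051879883), 73.05641174316406)
145 [ 0.491  -0.3563  0.1247] ((490.47271728515625, -356.63751220703125), (6.499711513519287, 30.12404441833496), 73.69683074951172)
4030
plane [ 0.1763 -0.0552 -0.0379] -0.30371473164758095 0.1826629376349682
```

Emit:
send_rows:
  targets:
    - [0,0.0,0.03,0,0.03]
    - [0,0.0,0.05,0,0.03]
    - [0,0.0,0.05,0,0.03]
    - [0,0.0,0.05,0,0.03]
    - [0,0.0,0.05,0,0.02]

```text
time: 1.85
tool_pos: [0.5281, -0.052, 0.3629]
tool_rot: [3.141, -0.0, 0.425]
contact_force: [0.4, -0.1, -0.2]
opening: 0.0004
grip_force: 0.0
```

Emit:
send_rows:
  targets:
    - [0,0.0,0.05,0,0]
    - [0,0.01,0.05,0,0]
    - [0,0.01,0.05,0,0]
    - [0,0.01,0.05,0,0]
    - [0,0.01,0.05,0,0]

```text
time: 2.35
tool_pos: [0.5686, 0.1941, 0.3631]
tool_rot: [3.141, -0.0, 0.424]
contact_force: [1.5, -1.3, 1.4]
opening: 0.0006
grip_force: 0.0
```

Emit:
send_rows:
  targets:
    - [0,0,0.01,0,0]
    - [0,0,0,0,0]
    - [0,0,0,0,0]

```text
time: 2.65
tool_pos: [0.5685, 0.2021, 0.3628]
tool_rot: [3.141, 0.0, 0.425]
contact_force: [0.1, -0.1, 0.2]
opening: 0.0003
grip_force: 0.0
```

```bash
python3 - <<'E'
from h import *
s=observe();print(s['time'],s['tool_pos'],s['tool_rot'],s['contact_force'])
im,d,K,M=cam('wrist');save('w_mould.png',im,s=1.5);np.savez('mouldw.npz',im=im,d=d,K=K,M=M)
E
```

```text
2.65 [0.56848694 0.20212956 0.36275064] [3.14075689e+00 3.62387288e-04 4.24881696e-01] [ 0.13514456 -0.11896449  0.24546611]
```

View pics/w_mould.png

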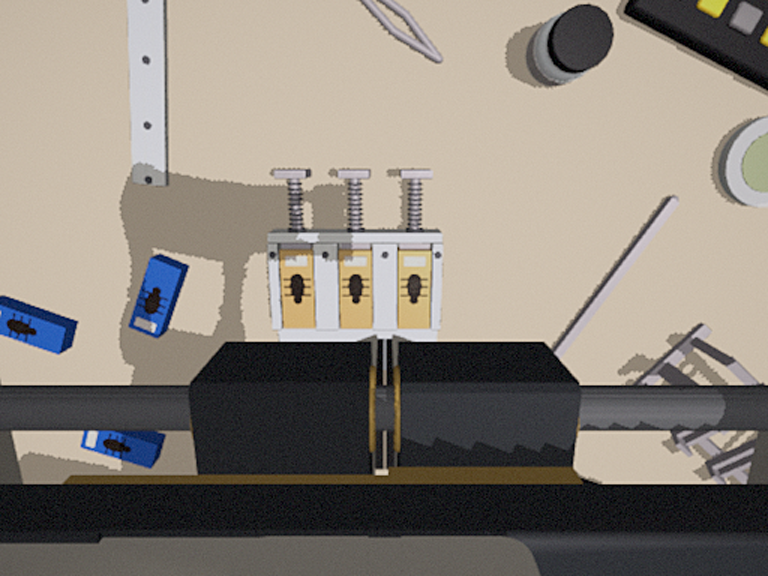

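The wrist view over the mould shows the tabs at (291,173), (353,173) and (415,173), with the bays nearly aligned with the camera.

```bash
python3 - <<'E'
from h import *
np.set_printoptions(precision=4,suppress=True)
z=np.load('mouldw.npz');d,K,M=z['d'],z['K'],z['M']
W=cloud(d,K,M)
for n,u in(('t0',291),('t1',353),('t2',415)):
    p=W[100:130,int(u/1.5)-22:int(u/1.5)+22].reshape(-1,3);p=p[(p[:,2]>.042)&(p[:,2]<.052)]
    print(n,len(p),p.mean(0),cv2.minAreaRect(p[:,:2].astype(np.float32)*1000))
# mould walls top z~.038
p=W[148:222,170:300].reshape(-1,3);p=p[(p[:,2]>.034)&(p[:,2]<.041)]
r=cv2.minAreaRect(p[:,:2].astype(np.float32)*1000);print(len(p),r);print(cv2.boxPoints(r))
for u,v in((297,165*1.5-20),(282,328),(312,328),(342,328),(371,328),(400,328),(432,328)):
    print((u,v),px(u/1.5,v/1.5,d,K,M,z=.036))
for n,(u,v) in dict(b0=(297,290),b1=(355,290),b2=(413,290)).items(): print(n,px(u/1.5,v/1.5,d,K,M))
im,d,K,M=load('top');b=im.astype(int);m=((b[...,2]>150)&(b[...,0]<80)).astype(np.uint8)
n,l,st,ce=cv2.connectedComponentsWithStats(m)
for i in range(1,n):
    if st[i,4]>60:print('blue',px(*ce[i],d,K,M,z=.024))
E
```

```text
t0 130 [0.5809 0.3042 0.0484] ((580.7051391601562, 304.3078308105469), (7.027154922485352, 29.83485984802246), 24.395774841308594)
t1 125 [0.6056 0.2495 0.0485] ((605.5941162109375, 249.36318969726562), (7.042089462280273, 28.387441635131836), 24.35186767578125)
t2 126 [0.6302 0.1952 0.0488] ((630.1431884765625, 195.22052001953125), (7.028890609741211, 28.466997146606445), 24.369600296020508)
6721 ((510.5986633300781, 207.03805541992188), (109.19660186767578, 176.2567138671875), 24.428163528442383)
[[424.4423 264.698 ]
 [497.3336 104.2197]
 [596.755  149.3781]
 [523.8637 309.8564]]
(297, 227.5) [0.5345 0.2811 0.036 ]
(282, 328) [0.4294 0.2563 0.036 ]
(312, 328) [0.4424 0.2275 0.036 ]
(342, 328) [0.4554 0.1987 0.036 ]
(371, 328) [0.468  0.1709 0.036 ]
(400, 328) [0.4806 0.1431 0.036 ]
(432, 328) [0.4945 0.1124 0.036 ]
b0 [0.4747 0.2572 0.0365]
b1 [0.4992 0.2028 0.0364]
b2 [0.5241 0.1486 0.0376]
blue [0.4242 0.3933 0.024 ]
blue [0.3125 0.4892 0.024 ]
blue [0.2995 0.2391 0.024 ]
blue [0.2765 0.2795 0.024 ]
blue [0.2144 0.352  0.024 ]
blue [0.2106 0.401  0.024 ]
```

Emit:
send_rows:
  targets:
    - [0,0.045,0.003,-0.02,0]
    - [0,0.045,0.002,-0.05,0]
    - [0,0,0,-0.05,0]
    - [0,0,0,-0.05,0]
    - [0,0,0,-0.05,0]

```text
time: 3.2
tool_pos: [0.6471, 0.2058, 0.154]
tool_rot: [3.141, -0.0, 0.424]
contact_force: [0.3, -0.7, -0.3]
opening: 0.0005
grip_force: 0.0
```

Emit:
send_rows:
  targets:
    - [0,0,0,-0.05,0]
    - [0,0,0,-0.04,0]
    - [0,0,0,-0.03,0]
    - [0,0,0,0,0]

```text
time: 3.6
tool_pos: [0.644, 0.2055, 0.031]
tool_rot: [-3.14, 0.009, 0.424]
contact_force: [-0.8, 0.1, -0.4]
opening: 0.0003
grip_force: 0.0
```

Emit:
send_rows:
  targets:
    - [0,-0.011,-0.005,0,0]
    - [0,-0.009,-0.004,0,0]
    - [0,-0.009,-0.004,0,0]
    - [0,-0.009,-0.004,0,0]
    - [0,-0.009,-0.004,0,0]

```text
time: 4.1
tool_pos: [0.6031, 0.1868, 0.0386]
tool_rot: [3.14, -0.009, 0.425]
contact_force: [6.3, 2.8, -6.1]
opening: 0.0004
grip_force: 3.7
```

Emit:
send_rows:
  targets:
    - [0,0,0,0,0]
    - [0,0,0,0,0]

```text
time: 4.3
tool_pos: [0.6031, 0.1868, 0.0386]
tool_rot: [3.14, -0.008, 0.425]
contact_force: [5.9, 2.6, -4.4]
opening: 0.0004
grip_force: 3.3
```

```bash
python3 - <<'E'
from h import *
np.set_printoptions(precision=4,suppress=True)
s=observe();print(s)
im,d,K,M=cam('side');save('side1.png',im,(180,200,310,310),6)
im,d,K,M=cam('wrist');save('w1.png',im,s=1)
E
```

```text
{'time': 4.3, 'qpos': array([ 0.1791,  0.7174,  1.4359, -0.    ,  0.9801,  1.325 ]), 'qvel': array([ 0.0031,  0.004 , -0.0114,  0.    ,  0.0002, -0.0002]), 'joint_efforts': array([  0.0034, -58.4322, -17.6568,  -0.1405,   1.9966,   0.0007]), 'tool_pos': array([0.6031, 0.1868, 0.0386]), 'tool_rot': array([ 3.1396, -0.0079,  0.4249]), 'contact_force': array([ 5.9414,  2.5809, -4.4156]), 'torque': array([ 0.3303, -1.1049, -0.0086]), 'grip_force': 3.2731371000409126, 'opening': 0.00039165068277288847}
```

View pics/side1.png

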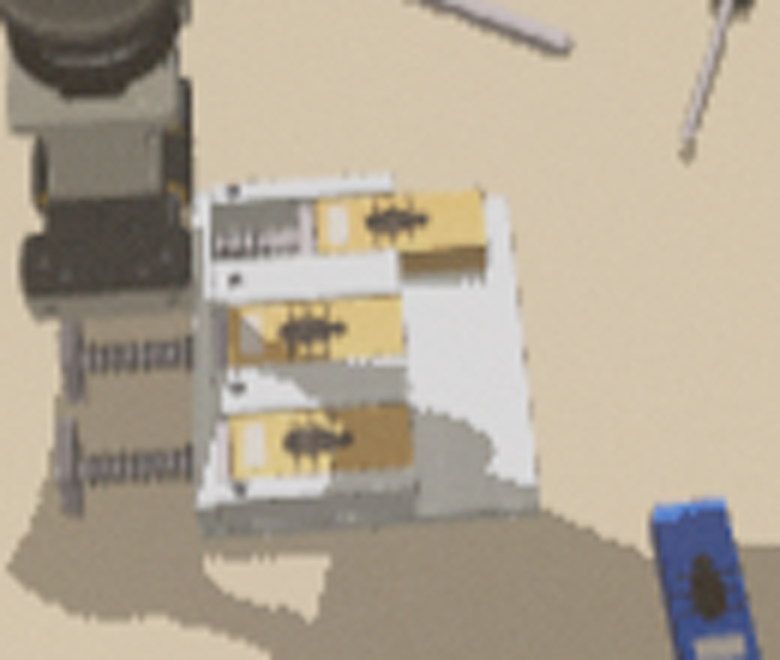

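Block 2 is sliding out onto the apron (in the crop its front is at x ≈ 485, against 400 for the mouth). I'll push a bit further, then do the next bays.

Emit:
send_rows:
  targets:
    - [0,-0.005,-0.002,0,0]
    - [0,-0.003,-0.001,0,0]
    - [0,0,0,0,0]

```text
time: 4.7
tool_pos: [0.5957, 0.1835, 0.0386]
tool_rot: [3.139, -0.009, 0.425]
contact_force: [7.9, 0.2, -4.2]
opening: 0.0003
grip_force: 3.6
```

Emit:
send_rows:
  targets:
    - [0,0.02,0.009,0,0]
    - [0,0.02,0.009,0,0]
    - [0,0.012,0.006,0,0]
    - [0,0.004,0.002,0,0]
    - [0,0,0,0,0]

```text
time: 5.2
tool_pos: [0.6486, 0.21, 0.0369]
tool_rot: [3.141, -0.002, 0.426]
contact_force: [-0.1, -0.4, -1.0]
opening: 0.0003
grip_force: 0.0
```

Emit:
send_rows:
  targets:
    - [0,-0.012,0.027,0,0]
    - [0,-0.012,0.028,0,0]
    - [0,0,0,0,0]

```text
time: 5.5
tool_pos: [0.6216, 0.2682, 0.0362]
tool_rot: [-3.141, 0.001, 0.43]
contact_force: [-0.3, 0.5, -0.1]
opening: 0.0003
grip_force: 0.0
```

Emit:
send_rows:
  targets:
    - [0,0.004,-0.009,0,0]
    - [0,-0.009,-0.004,0,0]
    - [0,-0.009,-0.004,0,0]
    - [0,-0.009,-0.004,0,0]
    - [0,-0.009,-0.004,0,0]

```text
time: 6.0
tool_pos: [0.5941, 0.2385, 0.0362]
tool_rot: [3.14, -0.005, 0.425]
contact_force: [6.3, 2.1, -3.7]
opening: 0.0007
grip_force: 3.2
```

Emit:
send_rows:
  targets:
    - [0,-0.009,-0.004,0,0]
    - [0,-0.008,-0.004,0,0]
    - [0,0,0,0,0]
    - [0,0,0,0,0]

```text
time: 6.4
tool_pos: [0.5775, 0.231, 0.0363]
tool_rot: [3.14, -0.005, 0.425]
contact_force: [6.3, 2.9, -3.8]
opening: 0.0006
grip_force: 3.5
```

Emit:
send_rows:
  targets:
    - [0,0.02,0.009,0,0]
    - [0,0.02,0.009,0,0]
    - [0,0.012,0.006,0,0]
    - [0,0.002,0.001,0,0]
    - [0,0,0,0,0]

```text
time: 6.9
tool_pos: [0.6289, 0.256, 0.0353]
tool_rot: [3.141, 0.001, 0.425]
contact_force: [0.5, -0.4, 0.4]
opening: 0.0004
grip_force: 0.0
```

Emit:
send_rows:
  targets:
    - [0,-0.012,0.027,0,0]
    - [0,-0.012,0.027,0,0]
    - [0,0,0,0,0]

```text
time: 7.2
tool_pos: [0.6024, 0.3137, 0.0356]
tool_rot: [-3.141, 0.001, 0.43]
contact_force: [0.1, -0.1, -0.0]
opening: 0.0003
grip_force: 0.0
```

Emit:
send_rows:
  targets:
    - [0,-0.009,-0.004,0,0]
    - [0,-0.009,-0.004,0,0]
    - [0,-0.009,-0.004,0,0]
    - [0,-0.009,-0.004,0,0]
    - [0,-0.009,-0.004,0,0]

```text
time: 7.7
tool_pos: [0.5608, 0.2913, 0.0359]
tool_rot: [-3.141, -0.004, 0.426]
contact_force: [5.4, 4.9, -3.7]
opening: 0.0006
grip_force: 3.6
```

Emit:
send_rows:
  targets:
    - [0,-0.009,-0.004,0,0]
    - [0,0,0,0,0]
    - [0,0,0,0,0]

```text
time: 8.0
tool_pos: [0.5522, 0.2873, 0.0361]
tool_rot: [-3.141, -0.004, 0.426]
contact_force: [5.6, 4.7, -4.8]
opening: 0.0005
grip_force: 3.5
```

Emit:
send_rows:
  targets:
    - [0,0.02,0.009,0,0]
    - [0,0.02,0.009,0,0]
    - [0,0.012,0.006,0,0]
    - [0,0,0,0.04,0]
    - [0,0,0,0.05,0]

```text
time: 8.5
tool_pos: [0.6011, 0.3094, 0.1231]
tool_rot: [3.141, 0.008, 0.426]
contact_force: [0.6, 0.2, 1.3]
opening: 0.0009
grip_force: 0.0
```

Emit:
send_rows:
  targets:
    - [0.65,-0.03,-0.03,0.05,0]
    - [0.65,-0.03,-0.035,0.05,0]
    - [0.65,-0.03,-0.035,0.05,0]
    - [0.65,0,0,0,0]
    - [0.65,0,0,0,0]

```text
time: 9.0
tool_pos: [0.5357, 0.2359, 0.2385]
tool_rot: [3.141, -0.002, 0.425]
contact_force: [-0.2, 0.2, -0.6]
opening: 0.0358
grip_force: 0.0
```

```bash
python3 - <<'E'
from h import *
np.set_printoptions(precision=4,suppress=True)
s=observe();print(s['time'],s['tool_pos'],s['tool_rot'],s['opening'])
im,d,K,M=cam('wrist');np.savez('m2.npz',im=im,d=d,K=K,M=M)
W=cloud(d,K,M);hsv=cv2.cvtColor(im,cv2.COLOR_RGB2HSV)
m=((hsv[...,0]>12)&(hsv[...,0]<28)&(hsv[...,1]>100)&(W[...,2]>.032)&(W[...,2]<.041)).astype(np.uint8)
m=cv2.morphologyEx(m,cv2.MORPH_CLOSE,np.ones((9,9)))
n,l,st,ce=cv2.connectedComponentsWithStats(m)
for i in range(1,n):
    if st[i,4]>200:
        p=W[(l==i)&(W[...,2]>.03)];p=p[np.isfinite(p[:,0])];r=cv2.minAreaRect(p[:,:2].astype(np.float32)*1000);print(ce[i],st[i],p.mean(0),r)
save('w2.png',im,s=1.5)
E
```

```text
9.0 [0.5357 0.2359 0.2385] [ 3.141  -0.0021  0.4252] 0.0357879002433718
[223.666  231.5267] [203 214  31  43 524] [0.4516 0.2395 0.0362] ((443.8506774902344, 243.49951171875), (53.25276565551758, 34.63751983642578), 24.876245498657227)
[268.4907 235.8275] [255 214  29  43 864] [0.4685 0.1887 0.0364] ((468.77215576171875, 188.2808380126953), (52.995784759521484, 33.08747100830078), 24.349319458007812)
[320.0047 219.3302] [305 215  30  13 212] [0.5124 0.1423 0.036 ] ((510.4134521484375, 141.62139892578125), (13.818899154663086, 33.94833755493164), 21.130905151367188)
```

View pics/w2.png

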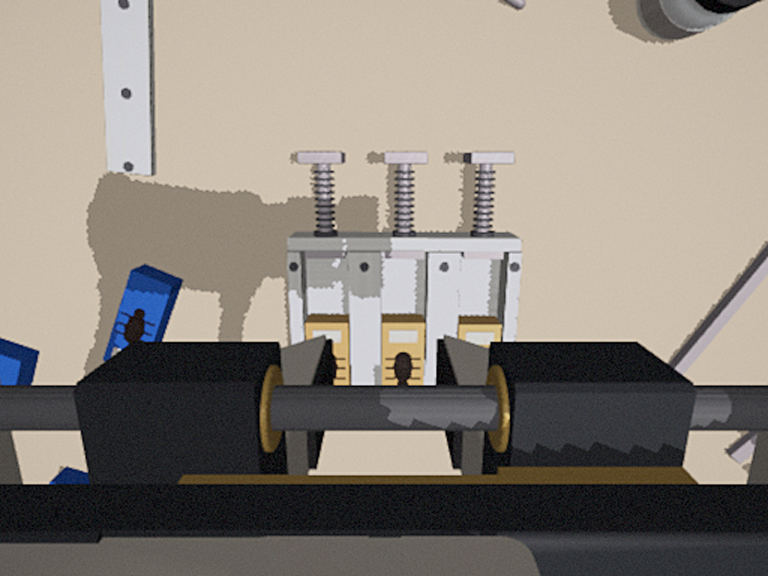

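All three blocks are out by about 45–50 mm (rear edges at row ~318 in the picture), and the tabs have sprung back. I'll grip block 2 first.

Emit:
send_rows:
  targets:
    - [0.435,-0.022,-0.038,-0.03,0]
    - [0.435,-0.022,-0.038,-0.04,0]
    - [0.435,-0.02,-0.036,-0.04,0]
    - [0.435,0,0,-0.04,0]
    - [0.435,0,0,0,0]

```text
time: 9.55
tool_pos: [0.4749, 0.137, 0.095]
tool_rot: [-3.138, 0.012, 0.426]
contact_force: [0.2, 0.2, -0.3]
opening: 0.04
grip_force: 0.0
```

Emit:
send_rows:
  targets:
    - [0.435,0,0,0,0]

```text
time: 9.65
tool_pos: [0.4792, 0.1384, 0.0998]
tool_rot: [-3.141, 0.003, 0.427]
contact_force: [0.3, 0.1, 0.3]
opening: 0.0396
grip_force: 0.0
```

Emit:
send_rows:
  targets:
    - [0.435,-0.007,-0.015,-0.02,0]
    - [0.435,0,0,-0.025,0]
    - [0.435,0,0,-0.015,0]
    - [0.435,0,0,0,0]

```text
time: 10.05
tool_pos: [0.4726, 0.1238, 0.0403]
tool_rot: [-3.141, 0.001, 0.428]
contact_force: [0.0, -0.9, -0.2]
opening: 0.0399
grip_force: 0.0
```

Emit:
send_rows:
  targets:
    - [0.435,0,0,-0.012,0]
    - [0.435,0,0,-0.012,0]
    - [0.435,0,0,0,0]

```text
time: 10.35
tool_pos: [0.4716, 0.1233, 0.0155]
tool_rot: [-3.141, 0.002, 0.427]
contact_force: [-0.4, 0.2, 0.3]
opening: 0.04
grip_force: 0.0
```

Emit:
send_rows:
  grip_force: 20
  targets:
    - [0.2,0,0,0,0]
    - [0.2,0,0,0,0]
    - [0.2,0,0,0,0]

```text
time: 10.65
tool_pos: [0.4717, 0.1236, 0.0165]
tool_rot: [-3.141, 0.001, 0.427]
contact_force: [-1.7, 5.4, -2.4]
opening: 0.0337
grip_force: 20.0
```

Emit:
send_rows:
  targets:
    - [0.2,-0.009,-0.004,0,0]
    - [0.2,-0.009,-0.004,0,0]
    - [0.2,-0.009,-0.004,0,0]
    - [0.2,-0.007,-0.003,0,0]
    - [0.2,0,0,0,0]

```text
time: 11.15
tool_pos: [0.4372, 0.1076, 0.0165]
tool_rot: [3.141, 0.001, 0.426]
contact_force: [0.3, -0.5, -1.0]
opening: 0.0339
grip_force: 20.0
```

Emit:
send_rows:
  targets:
    - [0.435,0,0,0,0]
    - [0.435,0,0,0,0]
    - [0.435,0.011,0.005,0,0]
    - [0.435,0.011,0.005,0,0]
    - [0.435,0,0,0,0]

```text
time: 11.65
tool_pos: [0.4621, 0.1185, 0.0166]
tool_rot: [3.141, -0.002, 0.427]
contact_force: [-0.2, -0.7, -0.5]
opening: 0.0397
grip_force: 0.0
```

Emit:
send_rows:
  grip_force: 20
  targets:
    - [0.2,0,0,0,0]
    - [0.2,0,0,0,0]
    - [0.2,0,0,0,0]

```text
time: 11.95
tool_pos: [0.4596, 0.118, 0.0163]
tool_rot: [-3.141, 0.001, 0.427]
contact_force: [0.2, -0.2, -0.0]
opening: 0.0341
grip_force: 20.0
```

```bash
python3 - <<'E'
from h import *
s=observe();print(s['time'],s['tool_pos'],s['tool_rot'],s['opening'],s['grip_force'],s['contact_force'])
im,d,K,M=cam('side');save('side2.png',im,(180,190,310,300),6)
E
```

```text
11.95 [0.45957925 0.1179718  0.01629574] [-3.14146570e+00  8.00308451e-04  4.26696448e-01] 0.034098483745379854 19.970053732395172 [ 0.23978537 -0.2115658  -0.04176491]
```

View pics/side2.png

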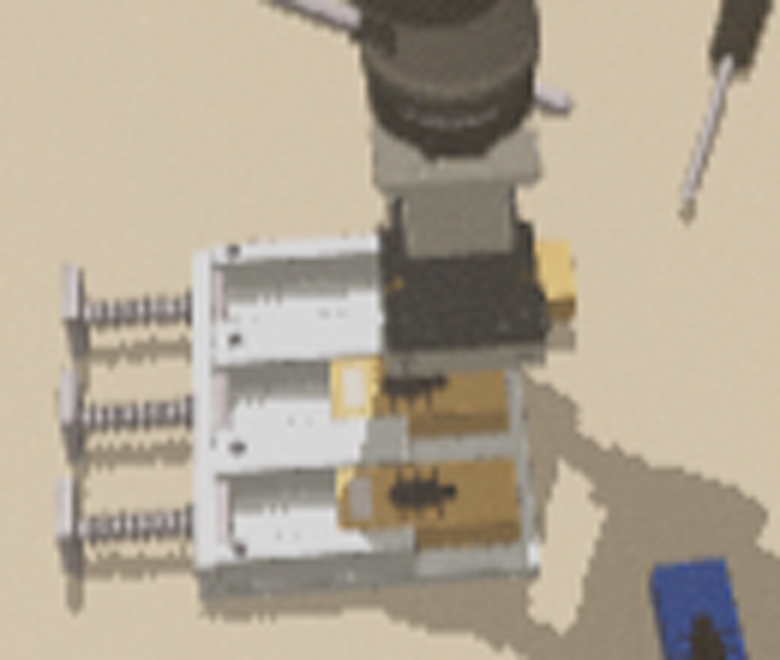

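Block 2 is pulled out and regripped behind its middle (crop: the block front shows at (560,285)). Next I work out the stop position in the rack frame from the stored cloud.

```bash
python3 - <<'E'
from h import *
np.set_printoptions(precision=4,suppress=True)
z=np.load('rackw.npz');d,K,M=z['d'],z['K'],z['M']
W=cloud(d,K,M).reshape(-1,3);W=W[np.isfinite(W[:,0])]
a=-.2935;o=np.array([.5267,-.2581]);ex=np.array([np.cos(a),np.sin(a)]);ey=np.array([-ex[1],ex[0]])
q=np.c_[(W[:,:2]-o)@ex,(W[:,:2]-o)@ey,W[:,2]]
q=q[(abs(q[:,0])<.08)&(abs(q[:,1])<.13)&(q[:,2]>.03)]
for yc in(.06,0,-.06):
  for s in(-1,1):
    p=q[(abs(q[:,1]-yc-s*.008)<.005)&(q[:,0]>-.03)&(q[:,0]<.03)&(q[:,2]>.045)&(q[:,2]<.1)]
    r=p[:,2]-p[:,0]*np.tan(.314);m=np.median(r);p=p[abs(r-m)<.004]
    print(yc,s,len(p),'z at x=0',m,'ymid',(p[:,1].min()+p[:,1].max())/2, p[:,1].mean(), 'slope',np.polyfit(p[:,0],p[:,2],1)[0])
# stop top / low end profile
for yc in(.06,0,-.06):
    p=q[abs(q[:,1]-yc)<.011]; p=p[p[:,0]<-.03];p=p[np.argsort(p[:,0])]
    print(yc,p[::max(1,len(p)//25),[0]].ravel()*1000,p[::max(1,len(p)//25),2]*1000)
e=q[(abs(q[:,1])>.09)]
for s in(-1,1):
  p=e[(e[:,1]*s>0)&(e[:,2]>.035)]
  for zl in np.arange(.04,.13,.015):
    g=p[(p[:,2]>zl)&(p[:,2]<zl+.015)]
    if len(g):print(s,zl,len(g),g[:,:2].min(0),g[:,:2].max(0))
E
```

```text
0.06 -1 197 z at x=0 0.07159934286617113 ymid 0.05177826896790179 0.05168394949557169 slope 0.3227451693408416
0.06 1 205 z at x=0 0.07153460905497261 ymid 0.06769186796221188 0.06758808720902065 slope 0.3244702590799934
0 -1 183 z at x=0 0.07174333088490432 ymid -0.008135601678794745 -0.00807868837514678 slope 0.33096854635173
0 1 180 z at x=0 0.07178016710311183 ymid 0.007861574063372245 0.007868603126257341 slope 0.325679233535216
-0.06 -1 188 z at x=0 0.07165443490530961 ymid -0.06804444045974495 -0.06784214373870454 slope 0.32582755472445724
-0.06 1 190 z at x=0 0.07170203355259556 ymid -0.05220745931381214 -0.051901632317415285 slope 0.3203607985629109
0.06 [-59.7791 -58.2878 -57.2288 -55.8656 -54.922  -54.3095 -53.5182 -52.8975
 -52.3054 -51.7146 -51.0698 -50.3231 -49.2009 -48.4166 -46.1739 -44.3562
 -42.3408 -40.8231 -39.8899 -38.8796 -37.4671 -36.2286 -35.2351 -33.8893
 -32.9414 -31.7694 -30.8958] [64.1795 66.7266 64.9462 66.5474 65.374  65.9343 58.367  59.1285 60.5103
 56.1851 55.8249 50.7004 57.7214 55.8963 57.2565 57.9317 47.6973 47.3358
 49.3963 58.6923 49.5364 49.4826 4
[... 874 characters left out ...]
 48.1803 57.6161
 47.9051 58.8206 60.3935 60.4905 60.4619 49.7186 45.303  62.5033 39.5525]
-1 0.04 135 [-0.0429 -0.1079] [ 0.0027 -0.0901]
-1 0.055 51 [-0.015  -0.1079] [ 0.0441 -0.0913]
-1 0.07 140 [-0.0157 -0.1081] [ 0.0431 -0.0901]
-1 0.08499999999999999 54 [-0.021  -0.1079] [ 0.0087 -0.1018]
-1 0.1 87 [-0.0211 -0.1077] [ 0.0088 -0.1017]
-1 0.11499999999999999 150 [-0.0212 -0.1081] [ 0.0089 -0.1015]
1 0.04 147 [-0.0422  0.0901] [0.0031 0.1075]
1 0.055 56 [-0.0151  0.0906] [0.0442 0.1072]
1 0.07 154 [-0.0143  0.0901] [0.043 0.108]
1 0.08499999999999999 47 [-0.0202  0.1015] [0.0088 0.1072]
1 0.1 83 [-0.021   0.1016] [0.0089 0.1072]
1 0.11499999999999999 174 [-0.0214  0.1016] [0.0089 0.108 ]
```

Rack model confirmed: stop foot at rack x ≈ -51 mm, place centre at x ≈ -15, z 79. Carrying block 2 to place 2.

Emit:
send_rows:
  targets:
    - [0.2,0,0,0.02,0]
    - [0.2,0,0,0.03,0]
    - [0.2,0,0,0.045,0]
    - [0.2,0,-0.01,0.045,0]
    - [0.2,0.005,-0.03,0.03,-0.05]

```text
time: 12.5
tool_pos: [0.4652, 0.0792, 0.1894]
tool_rot: [3.141, -0.003, 0.379]
contact_force: [0.7, -0.3, -0.7]
opening: 0.0339
grip_force: 20.0
```

Emit:
send_rows:
  targets:
    - [0.2,0.006,-0.04,0,-0.08]
    - [0.2,0.006,-0.04,0,-0.08]
    - [0.2,0.006,-0.04,0,-0.08]
    - [0.2,0.006,-0.04,0,-0.08]
    - [0.2,0.006,-0.04,0,-0.08]

```text
time: 13.0
tool_pos: [0.4948, -0.1234, 0.1864]
tool_rot: [-3.142, 0.0, -0.027]
contact_force: [0.2, -0.7, -1.1]
opening: 0.0337
grip_force: 20.0
```

Emit:
send_rows:
  targets:
    - [0.2,0.006,-0.04,0,-0.08]
    - [0.2,0.006,-0.04,0,-0.08]
    - [0.2,0.006,-0.04,0,-0.08]
    - [0.2,0.005,-0.04,0,-0.03]
    - [0.2,0,-0.03,0,0]

```text
time: 13.5
tool_pos: [0.5179, -0.3142, 0.1859]
tool_rot: [3.141, 0.0, -0.295]
contact_force: [0.7, 1.0, -0.6]
opening: 0.0338
grip_force: 20.0
```

Emit:
send_rows:
  targets:
    - [0.2,0,0,0,0]
    - [0.2,0,0,0,0]

```text
time: 13.7
tool_pos: [0.5175, -0.3119, 0.1858]
tool_rot: [-3.141, 0.001, -0.295]
contact_force: [-0.0, 0.2, -0.7]
opening: 0.034
grip_force: 20.0
```

Emit:
send_rows:
  targets:
    - [0.2,0,-0.006,-0.03,0]
    - [0.2,0,0,-0.035,0]
    - [0.2,0,0,-0.02,0]
    - [0.2,0,0,-0.005,0]
    - [0.2,0,0,0,0]

```text
time: 14.2
tool_pos: [0.5181, -0.3166, 0.0962]
tool_rot: [-3.141, 0.001, -0.292]
contact_force: [0.2, -0.1, -1.0]
opening: 0.0338
grip_force: 20.0
```

Emit:
send_rows:
  grip_force: 8
  targets:
    - [0.2,0,0,0,0]
    - [0.2,0,0,-0.004,0]
    - [0.2,0,0,-0.004,0]
    - [0.2,0,0,-0.003,0]
    - [0.2,0,0,-0.003,0]

```text
time: 14.7
tool_pos: [0.5185, -0.3181, 0.0827]
tool_rot: [3.141, -0.001, -0.293]
contact_force: [0.1, 1.1, 11.8]
opening: 0.0337
grip_force: 8.0
```

Emit:
send_rows:
  targets:
    - [0.2,0,0,-0.002,0]
    - [0.2,0,0,-0.001,0]
    - [0.2,0,0,0,0]

```text
time: 15.0
tool_pos: [0.5189, -0.3182, 0.0809]
tool_rot: [3.141, -0.002, -0.293]
contact_force: [-1.0, 1.7, 10.1]
opening: 0.0341
grip_force: 8.0
```

```bash
cat >> h.py <<'E'
RA=-.2935;RO=np.array([.5267,-.2581]);rex=np.array([np.cos(RA),np.sin(RA)]);rey=np.array([-rex[1],rex[0]])
def rack(W): return np.concatenate([((W[...,:2]-RO)@rex)[...,None],((W[...,:2]-RO)@rey)[...,None],W[...,2:]],-1)
def blocks(name):
    im,d,K,M=cam(name);q=rack(cloud(d,K,M));hsv=cv2.cvtColor(im,cv2.COLOR_RGB2HSV)
    m=(hsv[...,0]>12)&(hsv[...,0]<28)&(hsv[...,1]>100)
    for yc in(.06,0,-.06):
        p=q[m&(abs(q[...,1]-yc)<.03)&(abs(q[...,0])<.12)&(q[...,2]>.04)]
        if len(p)<40: print(name,yc,'none',len(p));continue
        # dominant upward plane by RANSAC-lite
        rng=np.random.default_rng(0);best=None
        for _ in range(300):
            a=p[rng.choice(len(p),3,False)];n=np.cross(a[1]-a[0],a[2]-a[0])
            if np.linalg.norm(n)<1e-7:continue
            n/=np.linalg.norm(n);n*=np.sign(n[2]) or 1
            if n[2]<.6:continue
            i=abs((p-a[0])@n)<.0015
            if best is None or i.sum()>best.sum():best=i
        t=p[best];c=t.mean(0);n=np.linalg.svd(t-c)[2][2];n*=np.sign(n[2])
        r=cv2.minAreaRect(t[:,:2].astype(np.float32)*1000)
        print(name,yc,len(p),len(t),'c',(c*1e3).round(1),'pitch',round(np.degrees(np.arctan2(-n[0],n[2])),1),'roll',round(np.degrees(np.arctan2(-n[1],n[2])),1),'rect',np.round(r[0],1),np.round(r[1],1),round(r[2],1),'xmin/max',(t[:,0].min()*1e3).round(1),(t[:,0].max()*1e3).round(1),'y',(t[:,1].min()*1e3).round(1),(t[:,1].max()*1e3).round(1), 'all x',(p[:,0].min()*1e3).round(1),'z',(p[:,2].min()*1e3).round(1))
    return im
E
python3 - <<'E'
from h import *
s=observe();print(s['tool_pos'],s['contact_force'],s['opening'])
blocks('side');im=blocks('top')
E
```

```text
[ 0.51889912 -0.31821631  0.08088597] [-0.97728277  1.71710737 10.11313335] 0.034051442148643224
side 0.06 none 0
side 0 none 6
side -0.06 160 62 c [-24.9 -56.8  88.7] pitch 17.4 roll 2.9 rect [-21.2 -57.7] [36.7 59.9] 89.9 xmin/max -51.1 8.8 y -76.1 -39.4 all x -51.1 z 62.2
top 0.06 none 0
top 0 none 5
top -0.06 none 0
```

Emit:
send_rows:
  targets:
    - [0.2,-0.003,0.001,-0.001,0]
    - [0.2,-0.003,0.001,-0.001,0]
    - [0.2,-0.002,0.001,-0.001,0]
    - [0.2,-0.002,0,0,0]
    - [0.2,0,0,0,0]

```text
time: 15.6
tool_pos: [0.5103, -0.3159, 0.0779]
tool_rot: [3.14, -0.006, -0.294]
contact_force: [5.1, -0.9, 4.0]
opening: 0.0342
grip_force: 8.0
```

```bash
python3 - <<'E'
from h import *
s=observe();print(s['tool_pos'],s['contact_force'],s['opening'])
blocks('side')
E
```

```text
[ 0.51027886 -0.31588675  0.07788853] [ 5.12648684 -0.89361747  4.00909334] 0.034172851794922465
side 0.06 none 0
side 0 none 6
side -0.06 146 60 c [-37.1 -56.4  84.3] pitch 17.9 roll -2.0 rect [-28.5 -58.6] [34.6 59.6] 82.5 xmin/max -57.9 1.1 y -73.5 -37.7 all x -57.9 z 60.2
```

Emit:
send_rows:
  targets:
    - [0.48,0,0,0,0]
    - [0.48,0,0,0,0]
    - [0.48,0,0,0.02,0]
    - [0.48,0,0,0.045,0]
    - [0.48,0,0,0.045,0]

```text
time: 16.15
tool_pos: [0.5071, -0.3142, 0.1862]
tool_rot: [-3.14, 0.004, -0.293]
contact_force: [0.0, -0.7, 0.2]
opening: 0.0437
grip_force: 0.0
```

Emit:
send_rows:
  targets:
    - [0.435,0,0.04,0,0.06]
    - [0.435,-0.005,0.04,0,0.08]
    - [0.435,-0.006,0.04,0,0.08]
    - [0.435,-0.006,0.04,0,0.08]
    - [0.435,-0.006,0.04,0,0.08]

```text
time: 16.65
tool_pos: [0.4841, -0.1133, 0.1859]
tool_rot: [-3.141, 0.001, 0.09]
contact_force: [-0.0, 0.5, -0.1]
opening: 0.0399
grip_force: 0.0
```

Emit:
send_rows:
  targets:
    - [0.435,-0.006,0.04,0,0.08]
    - [0.435,-0.006,0.04,0,0.08]
    - [0.435,-0.006,0.04,0,0.08]
    - [0.435,-0.006,0.04,0,0.08]
    - [0.435,-0.006,0.04,0,0.02]

```text
time: 17.15
tool_pos: [0.4542, 0.0865, 0.186]
tool_rot: [-3.141, 0.001, 0.429]
contact_force: [0.4, -0.1, 0.4]
opening: 0.04
grip_force: 0.0
```

Emit:
send_rows:
  targets:
    - [0.435,-0.006,0.04,0,0]
    - [0.435,-0.006,0.04,0,0]
    - [0.435,0,0.014,0,0]
    - [0.435,0,0,0,0]
    - [0.435,0,0,0,0]

```text
time: 17.65
tool_pos: [0.4431, 0.1784, 0.1861]
tool_rot: [3.141, 0.001, 0.427]
contact_force: [0.4, -0.4, -0.5]
opening: 0.0403
grip_force: 0.0
```

```bash
python3 - <<'E'
from h import *
s=observe();print(s['tool_pos'],s['tool_rot'],s['opening'])
blocks('side');blocks('top')
E
```

```text
[0.44311367 0.17839155 0.18605753] [3.14107382e+00 1.16791001e-03 4.27170771e-01] 0.040346967294656796
side 0.06 none 0
side 0 none 0
side -0.06 66 28 c [ -2.9 -53.9  92.4] pitch 22.3 roll -12.8 rect [-15.2 -56. ] [74.9 33.8] 0.5 xmin/max -52.8 22.2 y -72.9 -38.9 all x -55.1 z 61.7
top 0.06 none 0
top 0 none 0
top -0.06 307 143 c [-20.6 -59.4  90. ] pitch 16.9 roll 0.0 rect [-16.9 -59.2] [34.2 79.6] 89.8 xmin/max -56.8 22.9 y -76.2 -42.0 all x -56.8 z 70.6
```

Block 2 is seated on place 2 (pitch ≈ 17°, top-face centre ≈ (-17,-59) mm in the rack frame). Next is block 1.

Emit:
send_rows:
  targets:
    - [0.435,0.004,0,-0.04,0]
    - [0.435,0,0,-0.045,0]
    - [0.435,0,0,-0.04,0]
    - [0.435,0,0,-0.02,0]
    - [0.435,0,0,0,0]

```text
time: 18.25
tool_pos: [0.4455, 0.1774, 0.0389]
tool_rot: [-3.141, 0.006, 0.425]
contact_force: [-0.2, 0.7, -0.6]
opening: 0.0398
grip_force: 0.0
```

Emit:
send_rows:
  targets:
    - [0.435,0,0,-0.012,0]
    - [0.435,0,0,-0.008,0]
    - [0.435,0,0,0,0]

```text
time: 18.55
tool_pos: [0.4472, 0.1789, 0.0212]
tool_rot: [3.142, 0.0, 0.426]
contact_force: [0.7, 0.2, -0.5]
opening: 0.04
grip_force: 0.0
```

Emit:
send_rows:
  grip_force: 20
  targets:
    - [0.435,0,0,-0.005,0]
    - [0.435,0,0,0,0]
    - [0.2,0,0,0,0]
    - [0.2,0,0,0,0]
    - [0.2,0,0,0,0]

```text
time: 19.05
tool_pos: [0.4474, 0.1793, 0.0167]
tool_rot: [3.141, -0.001, 0.427]
contact_force: [-0.9, 0.7, 1.3]
opening: 0.0338
grip_force: 20.0
```

Emit:
send_rows:
  targets:
    - [0.2,-0.009,-0.004,0,0]
    - [0.2,-0.01,-0.005,0,0]
    - [0.2,-0.01,-0.004,0,0]
    - [0.2,-0.008,-0.004,0,0]
    - [0.2,0,0,0,0]

```text
time: 19.55
tool_pos: [0.4086, 0.1615, 0.0167]
tool_rot: [-3.142, 0.002, 0.427]
contact_force: [-2.5, -2.9, 8.6]
opening: 0.034
grip_force: 20.0
```

Emit:
send_rows:
  targets:
    - [0.435,0,0,0,0]
    - [0.435,0,0,0,0]
    - [0.435,0.013,0.006,0,0]
    - [0.435,0.013,0.006,0,0]
    - [0.435,0,0,0,0]

```text
time: 20.05
tool_pos: [0.4378, 0.1747, 0.0164]
tool_rot: [3.141, -0.002, 0.427]
contact_force: [-1.0, -0.4, 0.2]
opening: 0.0398
grip_force: 0.0
```

Emit:
send_rows:
  targets:
    - [0.2,0,0,0,0]
    - [0.2,0,0,0,0]
    - [0.2,0,0,0,0]

```text
time: 20.35
tool_pos: [0.4353, 0.1739, 0.0162]
tool_rot: [-3.141, 0.001, 0.427]
contact_force: [-0.3, -0.1, -1.0]
opening: 0.0337
grip_force: 20.0
```

Emit:
send_rows:
  targets:
    - [0.2,0,0,0.02,0]
    - [0.2,0,0,0.03,0]
    - [0.2,0,0,0.045,0]
    - [0.2,0,-0.01,0.045,0]
    - [0.2,0.005,-0.03,0.03,-0.05]

```text
time: 20.85
tool_pos: [0.4411, 0.1352, 0.1893]
tool_rot: [3.141, -0.003, 0.379]
contact_force: [0.9, -0.4, -2.2]
opening: 0.0338
grip_force: 20.0
```

Emit:
send_rows:
  targets:
    - [0.2,0.01,-0.04,0,-0.08]
    - [0.2,0.01,-0.04,0,-0.08]
    - [0.2,0.01,-0.04,0,-0.08]
    - [0.2,0.01,-0.04,0,-0.08]
    - [0.2,0.01,-0.04,0,-0.08]

```text
time: 21.35
tool_pos: [0.4907, -0.0674, 0.1863]
tool_rot: [-3.141, 0.0, -0.027]
contact_force: [-0.6, 0.6, -1.2]
opening: 0.034
grip_force: 20.0
```

Emit:
send_rows:
  targets:
    - [0.2,0.01,-0.04,0,-0.08]
    - [0.2,0.01,-0.04,0,-0.08]
    - [0.2,0.01,-0.04,0,-0.08]
    - [0.2,0.01,-0.04,0,-0.03]
    - [0.2,0.006,-0.035,0,0]

```text
time: 21.85
tool_pos: [0.5369, -0.2627, 0.1859]
tool_rot: [-3.142, 0.001, -0.295]
contact_force: [0.4, -0.1, -0.8]
opening: 0.034
grip_force: 20.0
```

Emit:
send_rows:
  targets:
    - [0.2,0,0,-0.03,0]
    - [0.2,0,0,-0.03,0]
    - [0.2,0,0,0,0]

```text
time: 22.15
tool_pos: [0.5342, -0.2595, 0.122]
tool_rot: [-3.139, 0.009, -0.294]
contact_force: [-0.0, 0.7, -1.0]
opening: 0.0333
grip_force: 20.0
```

Emit:
send_rows:
  targets:
    - [0.2,0,0,-0.025,0]
    - [0.2,0,0,-0.003,0]
    - [0.2,0,0,0,0]

```text
time: 22.45
tool_pos: [0.5371, -0.2606, 0.099]
tool_rot: [-3.142, 0.001, -0.293]
contact_force: [0.3, 0.4, -0.6]
opening: 0.0338
grip_force: 20.0
```

Now lower to about 0.081, slide down the slope, and check before release.

Emit:
send_rows:
  grip_force: 8
  targets:
    - [0.2,0,0,-0.004,0]
    - [0.2,0,0,-0.004,0]
    - [0.2,0,0,-0.004,0]
    - [0.2,0,0,-0.003,0]
    - [0.2,0,0,-0.003,0]

```text
time: 22.95
tool_pos: [0.5367, -0.2607, 0.0806]
tool_rot: [3.142, 0.001, -0.293]
contact_force: [-4.4, 1.5, 4.1]
opening: 0.0339
grip_force: 8.0
```

Emit:
send_rows:
  targets:
    - [0.2,0,0,-0.001,0]
    - [0.2,-0.003,0.001,-0.001,0]
    - [0.2,-0.003,0.001,-0.001,0]
    - [0.2,-0.002,0.001,-0.001,0]
    - [0.2,0,0,0,0]

```text
time: 23.45
tool_pos: [0.5327, -0.2596, 0.0782]
tool_rot: [3.14, -0.01, -0.294]
contact_force: [8.9, -2.4, 3.3]
opening: 0.034
grip_force: 8.0
```

```bash
python3 - <<'E'
from h import *
s=observe();print(s['tool_pos'],s['contact_force'],s['opening'], rack(s['tool_pos']))
blocks('side')
E
```

```text
[ 0.53272873 -0.25958678  0.07824679] [ 8.87151479 -2.41575015  3.31886843] 0.034034176816408426 [0.00620106 0.00032094 0.07824679]
side 0.06 none 4
side 0 186 68 c [-30.6   4.3  91.1] pitch 11.1 roll 2.5 rect [-26.5   3.1] [36.3 66.8] 87.6 xmin/max -59.5 6.9 y -16.1 20.8 all x -59.5 z 68.0
side -0.06 181 65 c [-30.5 -56.3  85.4] pitch 17.2 roll 2.1 rect [-25.2 -57.3] [63.1 37.9] 2.4 xmin/max -57.2 6.1 y -76.2 -38.2 all x -58.6 z 54.4
```

Block 1 is only at 11° pitch, so its low edge is resting on the stop. I'll move it up the slope and lower again.

Emit:
send_rows:
  targets:
    - [0.2,0.004,-0.001,0.002,0]
    - [0.2,0.005,-0.002,0.002,0]
    - [0.2,0.005,-0.001,0.002,0]
    - [0.2,0.002,0,0,0]
    - [0.2,0,0,-0.002,0]

```text
time: 24.0
tool_pos: [0.5454, -0.2619, 0.0806]
tool_rot: [3.141, -0.0, -0.293]
contact_force: [-0.9, 0.3, 3.8]
opening: 0.0336
grip_force: 8.0
```

Emit:
send_rows:
  targets:
    - [0.2,0,0,-0.002,0]
    - [0.2,0,0,-0.002,0]
    - [0.2,0,0,0,0]

```text
time: 24.3
tool_pos: [0.5459, -0.262, 0.0776]
tool_rot: [3.141, -0.002, -0.293]
contact_force: [-0.1, 2.1, 8.4]
opening: 0.0338
grip_force: 8.0
```

```bash
python3 - <<'E'
from h import *
s=observe();print(s['tool_pos'],s['contact_force'],s['opening'], rack(s['tool_pos']))
blocks('side')
E
```

```text
[ 0.54588091 -0.26200167  0.07764439] [-0.08535305  2.14307407  8.38489709] 0.03381333637538101 [0.01948945 0.0018143  0.07764439]
side 0.06 none 6
side 0 179 62 c [-16.7   6.3  91.1] pitch 17.2 roll 1.7 rect [-15.6   4.1] [37. 63.] 87.2 xmin/max -46.6 15.0 y -15.7 22.7 all x -48.4 z 64.5
side -0.06 198 70 c [-26.7 -55.1  88.9] pitch 17.7 roll 0.5 rect [-20.3 -56.4] [36.1 74.9] 88.3 xmin/max -58.2 17.4 y -74.4 -37.7 all x -59.2 z 62.7
```

Emit:
send_rows:
  targets:
    - [0.2,-0.003,0.001,-0.001,0]
    - [0.2,-0.003,0.0005,-0.001,0]
    - [0.2,-0.003,0.0005,-0.001,0]
    - [0.2,-0.003,0.0005,-0.001,0]
    - [0.2,-0.0015,0,0,0]

```text
time: 24.85
tool_pos: [0.5333, -0.26, 0.0736]
tool_rot: [3.141, -0.005, -0.294]
contact_force: [6.7, 0.6, 2.9]
opening: 0.034
grip_force: 8.0
```

```bash
python3 - <<'E'
from h import *
s=observe();print(s['tool_pos'],s['contact_force'],s['opening'], rack(s['tool_pos']))
blocks('side')
E
```

```text
[ 0.53333369 -0.25996048  0.0735666 ] [6.74717812 0.64160922 2.87989878] 0.034034788682287175 [0.00688826 0.00013823 0.0735666 ]
side 0.06 none 6
side 0 176 64 c [-32.    4.3  87.2] pitch 17.1 roll 2.2 rect [-27.4   3.7] [35.6 61.8] 87.8 xmin/max -58.2 3.7 y -14.6 21.6 all x -59.7 z 60.3
side -0.06 174 61 c [-30.7 -56.2  86.9] pitch 17.9 roll 4.8 rect [-27. -57.] [37.1 62.8] 88.6 xmin/max -58.2 4.7 y -76.2 -38.4 all x -58.9 z 46.5
```

Both blocks now match. Release block 1 and go for block 0.

Emit:
send_rows:
  targets:
    - [0.42,0,0,0,0]
    - [0.42,0,0,0,0]
    - [0.42,0,0,0.02,0]
    - [0.42,0,0,0.045,0]
    - [0.42,0,0,0.045,0]

```text
time: 25.4
tool_pos: [0.5306, -0.2588, 0.1822]
tool_rot: [-3.141, 0.004, -0.293]
contact_force: [1.2, -0.5, 0.5]
opening: 0.0384
grip_force: 0.0
```

Emit:
send_rows:
  targets:
    - [0.435,-0.005,0.04,0,0.06]
    - [0.435,-0.01,0.04,0,0.08]
    - [0.435,-0.01,0.04,0,0.08]
    - [0.435,-0.01,0.04,0,0.08]
    - [0.435,-0.01,0.04,0,0.08]

```text
time: 25.9
tool_pos: [0.4855, -0.0579, 0.182]
tool_rot: [-3.141, 0.001, 0.09]
contact_force: [0.7, -0.2, 0.3]
opening: 0.0402
grip_force: 0.0
```

Emit:
send_rows:
  targets:
    - [0.435,-0.01,0.04,0,0.08]
    - [0.435,-0.01,0.04,0,0.08]
    - [0.435,-0.01,0.04,0,0.08]
    - [0.435,-0.01,0.04,0,0.08]
    - [0.435,-0.01,0.04,0,0.02]

```text
time: 26.4
tool_pos: [0.4355, 0.142, 0.1821]
tool_rot: [-3.142, 0.001, 0.429]
contact_force: [0.4, 0.5, -0.1]
opening: 0.0403
grip_force: 0.0
```

Emit:
send_rows:
  targets:
    - [0.435,-0.01,0.045,0,0]
    - [0.435,0,0.045,0,0]
    - [0.435,0,0,0,0]
    - [0.435,0,0,0,0]

```text
time: 26.8
tool_pos: [0.4259, 0.2312, 0.1818]
tool_rot: [3.141, 0.002, 0.43]
contact_force: [0.3, -0.2, -0.4]
opening: 0.0399
grip_force: 0.0
```

```bash
python3 - <<'E'
from h import *
s=observe();print(s['tool_pos'],s['tool_rot'],s['opening'])
blocks('top')
E
```

```text
[0.42588519 0.23118405 0.18178575] [3.14120044e+00 1.82202547e-03 4.29506292e-01] 0.039853168547147454
top 0.06 none 0
top 0 296 137 c [-19.1   1.2  90.1] pitch 17.6 roll -3.9 rect [-16.5   1.1] [34.7 79.7] 89.9 xmin/max -56.3 23.4 y -16.3 18.4 all x -56.6 z 64.4
top -0.06 307 140 c [-18.2 -57.2  91.1] pitch 16.5 roll -1.0 rect [-16.9 -59.5] [79.7 34. ] 0.2 xmin/max -56.8 22.9 y -76.6 -42.5 all x -56.8 z 67.1
```

Emit:
send_rows:
  targets:
    - [0.45,-0.0035,0.002,-0.04,0]
    - [0.45,0,0,-0.045,0]
    - [0.45,0,0,-0.04,0]
    - [0.45,0,0,-0.02,0]
    - [0.45,0,0,0,0]

```text
time: 27.35
tool_pos: [0.4214, 0.2304, 0.0349]
tool_rot: [-3.141, 0.007, 0.424]
contact_force: [-0.4, 0.0, -0.2]
opening: 0.0413
grip_force: 0.0
```

Emit:
send_rows:
  targets:
    - [0.45,0,0,-0.01,0]
    - [0.45,0,0,-0.008,0]
    - [0.45,0,0,0,0]
    - [0.45,0,0,0,0]

```text
time: 27.75
tool_pos: [0.4236, 0.2327, 0.0199]
tool_rot: [3.141, -0.001, 0.427]
contact_force: [0.2, 0.0, -0.5]
opening: 0.0412
grip_force: 0.0
```

Emit:
send_rows:
  grip_force: 20
  targets:
    - [0.45,0,0,-0.0035,0]
    - [0.45,0,0,0,0]
    - [0.2,0,0,0,0]
    - [0.2,0,0,0,0]
    - [0.2,0,0,0,0]

```text
time: 28.25
tool_pos: [0.4228, 0.2332, 0.016]
tool_rot: [-3.141, 0.0, 0.427]
contact_force: [-2.4, 5.0, 1.9]
opening: 0.034
grip_force: 20.0
```

Emit:
send_rows:
  targets:
    - [0.2,-0.009,-0.004,0,0]
    - [0.2,-0.01,-0.005,0,0]
    - [0.2,-0.01,-0.004,0,0]
    - [0.2,-0.008,-0.004,0,0]
    - [0.2,0,0,0,0]

```text
time: 28.75
tool_pos: [0.3854, 0.2151, 0.0161]
tool_rot: [3.141, 0.001, 0.427]
contact_force: [-0.1, 0.3, -0.4]
opening: 0.0337
grip_force: 20.0
```

Emit:
send_rows:
  targets:
    - [0.435,0,0,0,0]
    - [0.435,0,0,0,0]
    - [0.435,0.012,0.0055,0,0]
    - [0.435,0.012,0.0055,0,0]
    - [0.435,0,0,0,0]

```text
time: 29.25
tool_pos: [0.4121, 0.2272, 0.016]
tool_rot: [3.141, -0.002, 0.427]
contact_force: [-0.3, -0.2, 0.5]
opening: 0.0395
grip_force: 0.0
```

Emit:
send_rows:
  targets:
    - [0.2,0,0,0,0]
    - [0.2,0,0,0,0]
    - [0.2,0,0,0,0]

```text
time: 29.55
tool_pos: [0.4095, 0.2264, 0.0157]
tool_rot: [3.142, 0.001, 0.427]
contact_force: [0.3, -0.2, -0.4]
opening: 0.0339
grip_force: 20.0
```

Emit:
send_rows:
  targets:
    - [0.2,0,0,0.02,0]
    - [0.2,0,0,0.03,0]
    - [0.2,0,0,0.045,0]
    - [0.2,0,-0.01,0.045,0]
    - [0.2,0.01,-0.03,0.03,-0.05]

```text
time: 30.05
tool_pos: [0.4198, 0.1877, 0.1888]
tool_rot: [-3.141, -0.003, 0.379]
contact_force: [1.4, 0.4, -0.9]
opening: 0.0339
grip_force: 20.0
```

Emit:
send_rows:
  targets:
    - [0.2,0.014,-0.04,0,-0.08]
    - [0.2,0.014,-0.04,0,-0.08]
    - [0.2,0.014,-0.04,0,-0.08]
    - [0.2,0.014,-0.04,0,-0.08]
    - [0.2,0.014,-0.04,0,-0.08]

```text
time: 30.55
tool_pos: [0.4899, -0.015, 0.1859]
tool_rot: [-3.142, 0.0, -0.027]
contact_force: [2.0, 1.4, -1.3]
opening: 0.0342
grip_force: 20.0
```

Emit:
send_rows:
  targets:
    - [0.2,0.014,-0.04,0,-0.08]
    - [0.2,0.014,-0.04,0,-0.08]
    - [0.2,0.014,-0.04,0,-0.08]
    - [0.2,0.014,-0.04,0,-0.03]
    - [0.2,0.01,-0.031,0,0]

```text
time: 31.05
tool_pos: [0.5561, -0.2066, 0.1855]
tool_rot: [3.141, 0.001, -0.295]
contact_force: [0.8, 0.0, -1.0]
opening: 0.0339
grip_force: 20.0
```

Emit:
send_rows:
  targets:
    - [0.2,0,0,-0.03,0]
    - [0.2,0,0,-0.03,0]
    - [0.2,0,0,-0.02,0]
    - [0.2,0,0,0,0]
    - [0.2,0,0,0,0]

```text
time: 31.55
tool_pos: [0.5561, -0.2043, 0.1062]
tool_rot: [-3.142, 0.001, -0.293]
contact_force: [0.3, 0.3, 0.2]
opening: 0.0336
grip_force: 20.0
```

Emit:
send_rows:
  grip_force: 8
  targets:
    - [0.2,0,0,-0.008,0]
    - [0.2,0,0,-0.005,0]
    - [0.2,0,0,-0.004,0]
    - [0.2,0,0,-0.004,0]
    - [0.2,0,0,-0.003,0]

```text
time: 32.05
tool_pos: [0.5557, -0.204, 0.0819]
tool_rot: [-3.142, 0.001, -0.293]
contact_force: [-3.4, 1.8, 3.5]
opening: 0.0338
grip_force: 8.0
```

Emit:
send_rows:
  targets:
    - [0.2,0,0,-0.001,0]
    - [0.2,0,0,0,0]

```text
time: 32.25
tool_pos: [0.5558, -0.2041, 0.0808]
tool_rot: [-3.142, 0.001, -0.293]
contact_force: [-3.1, 2.0, 2.4]
opening: 0.0336
grip_force: 8.0
```

```bash
python3 - <<'E'
from h import *
s=observe();print(s['tool_pos'],s['contact_force'],s['opening'], rack(s['tool_pos']))
blocks('side')
E
```

```text
[ 0.55577652 -0.20412299  0.0808226 ] [-3.119088    2.01897582  2.41581434] 0.03358415042376897 [0.01221734 0.06008076 0.0808226 ]
side 0.06 171 58 c [-26.5  63.9  94.6] pitch 11.9 roll -6.8 rect [-21.7  64.8] [33.6 58.2] 88.9 xmin/max -51.1 7.1 y 48.1 81.8 all x -51.6 z 72.0
side 0 201 61 c [-22.    1.9  88.1] pitch 18.5 roll -3.6 rect [-25.5   3.8] [36.  61.2] 85.3 xmin/max -57.2 6.0 y -15.2 21.6 all x -59.6 z 51.9
side -0.06 205 65 c [-26.2 -54.4  88.8] pitch 16.9 roll -4.6 rect [-22.1 -55.6] [36.4 72.1] 86.2 xmin/max -59.1 14.7 y -73.9 -38.1 all x -59.1 z 46.5
```

Emit:
send_rows:
  targets:
    - [0.2,0.003,-0.001,0.001,0]
    - [0.2,0.004,-0.001,0.001,0]
    - [0.2,0,0,-0.003,0]
    - [0.2,0,0,-0.003,0]
    - [0.2,0,0,0,0]

```text
time: 32.8
tool_pos: [0.5649, -0.207, 0.0779]
tool_rot: [3.141, -0.004, -0.293]
contact_force: [-0.7, -0.0, 6.2]
opening: 0.0339
grip_force: 8.0
```

```bash
python3 - <<'E'
from h import *
s=observe();print(s['tool_pos'],s['contact_force'],s['opening'], rack(s['tool_pos']))
blocks('side')
E
```

```text
[ 0.56486746 -0.20703738  0.0779098 ] [-0.66592284 -0.01234725  6.20144285] 0.03394429610294349 [0.02176267 0.05992105 0.0779098 ]
side 0.06 167 66 c [-14.2  62.   91.8] pitch 16.3 roll -1.1 rect [-12.8  63.5] [35.2 59. ] 86.5 xmin/max -42.5 17.2 y 44.1 80.8 all x -42.5 z 69.3
side 0 210 67 c [-27.1   5.9  87.9] pitch 18.1 roll 0.1 rect [-22.2   5.7] [72.2 37.2] 0.0 xmin/max -58.3 13.9 y -12.9 24.3 all x -58.7 z 60.6
side -0.06 212 72 c [-25.7 -54.8  87.8] pitch 15.7 roll -1.6 rect [-18.9 -56.1] [36.8 77.6] 86.9 xmin/max -58.0 20.8 y -74.1 -36.8 all x -58.0 z 47.5
```

Emit:
send_rows:
  targets:
    - [0.2,-0.003,0.001,-0.001,0]
    - [0.2,-0.003,0.001,-0.001,0]
    - [0.2,-0.003,0.001,-0.001,0]
    - [0.2,-0.003,0.001,-0.001,0]
    - [0.2,-0.003,0.0005,-0.001,0]

```text
time: 33.35
tool_pos: [0.5498, -0.2025, 0.0728]
tool_rot: [3.141, -0.005, -0.293]
contact_force: [1.7, -0.2, 8.4]
opening: 0.0344
grip_force: 8.0
```

Emit:
send_rows:
  targets:
    - [0.2,-0.001,0,0,0]
    - [0.2,0,0,0,0]

```text
time: 33.55
tool_pos: [0.5485, -0.2023, 0.0724]
tool_rot: [3.141, -0.004, -0.294]
contact_force: [3.8, -1.0, 3.4]
opening: 0.034
grip_force: 8.0
```

```bash
python3 - <<'E'
from h import *
s=observe();print(s['tool_pos'],s['contact_force'],s['opening'], rack(s['tool_pos']))
blocks('side')
E
```

```text
[ 0.54854009 -0.20234845  0.07239778] [ 3.75767125 -0.99464726  3.38381121] 0.03397025521532434 [0.00477698 0.05968589 0.07239778]
side 0.06 178 67 c [-32.   63.7  86.3] pitch 18.8 roll -0.7 rect [-29.5  63.1] [35.5 58. ] 89.0 xmin/max -58.2 -0.3 y 45.3 80.9 all x -59.6 z 58.4
side 0 174 74 c [-31.7   5.6  86.2] pitch 16.6 roll 5.7 rect [-26.9   3.3] [64.1 35.6] 1.1 xmin/max -59.3 5.2 y -14.8 21.3 all x -59.3 z 61.1
side -0.06 179 64 c [-31.9 -54.7  85.3] pitch 15.8 roll -1.3 rect [-19.8 -57.1] [37.4 76.1] 89.7 xmin/max -57.8 18.3 y -75.9 -38.3 all x -57.8 z 48.0
```

Emit:
send_rows:
  targets:
    - [0.42,0,0,0,0]
    - [0.42,0,0,0,0]
    - [0.42,0,0,0.02,0]
    - [0.42,0,0,0.045,0]
    - [0.42,0,0,0.05,0]

```text
time: 34.1
tool_pos: [0.5455, -0.2011, 0.186]
tool_rot: [-3.141, 0.006, -0.293]
contact_force: [0.8, -1.3, 0.4]
opening: 0.0389
grip_force: 0.0
```

Emit:
send_rows:
  targets:
    - [0.42,0,0.01,0.05,0]
    - [0.42,0,0.01,0.05,0]
    - [0.42,0,0.01,0.05,0]
    - [0.42,0,0,0.03,0]
    - [0.42,0,0,0,0]

```text
time: 34.6
tool_pos: [0.548, -0.1725, 0.3687]
tool_rot: [3.14, -0.008, -0.293]
contact_force: [-0.5, -0.1, -0.1]
opening: 0.0384
grip_force: 0.0
```

Emit:
send_rows:
  targets:
    - [0.42,0,0,0,0]
    - [0.42,0,0,0,0]

```text
time: 34.8
tool_pos: [0.5465, -0.1723, 0.3618]
tool_rot: [-3.141, 0.004, -0.293]
contact_force: [0.1, -0.2, -0.4]
opening: 0.0386
grip_force: 0.0
```

```bash
cat >> h.py <<'E'
def bar(name,zmax=.02,x0=.38):
    im,d,K,M=cam(name);W=cloud(d,K,M)
    g=im.astype(int);m=(W[...,2]>.004)&(W[...,2]<zmax)&(abs(W[...,1]+.045)<.12)&(W[...,0]>x0)&(W[...,0]<.8)&(W[...,0]+0>.0)
    m&=(g.max(-1)-g.min(-1)<35)&(g.max(-1)>90)
    n,l,st,ce=cv2.connectedComponentsWithStats(cv2.morphologyEx(m.astype(np.uint8),cv2.MORPH_CLOSE,np.ones((3,3))))
    for i in range(1,n):
        if st[i,4]<40:continue
        p=W[(l==i)&m];r=cv2.minAreaRect(p[:,:2].astype(np.float32)*1000);v=np.linalg.svd(p[:,:2]-p[:,:2].mean(0))[2][0];v*=np.sign(v[0])
        print(name,'bar?',st[i],r,'yaw',np.arctan2(v[1],v[0]),'z',np.median(p[:,2]))
    return im
E
python3 - <<'E'
from h import *
s=observe();print(s['time'],s['tool_pos'],s['tool_rot'])
im=blocks('wrist');blocks('top');bar('top');im=bar('wrist');save('w3.png',im,s=1.5)
E
```

```text
34.8 [ 0.5465092  -0.17228188  0.36181667] [-3.14116152  0.00436916 -0.29341523]
wrist 0.06 3898 1926 c [ 17.7  62.5 452.9] pitch -42.1 roll 2.6 rect [22.5 64.1] [51.3 13.9] 89.9 xmin/max 15.5 29.5 y 38.5 89.8 all x -56.1 z 77.8
wrist 0 1374 998 c [-19.1   0.3  91. ] pitch 17.9 roll -0.4 rect [-17.1   0.2] [33.2 78.1] 89.8 xmin/max -56.1 22.0 y -16.5 16.9 all x -56.1 z 58.0
wrist -0.06 1503 969 c [-18.8 -59.3  91.2] pitch 17.8 roll -0.8 rect [-17.6 -60.1] [33.8 79.2] 89.9 xmin/max -57.2 22.0 y -77.0 -43.1 all x -57.7 z 49.3
top 0.06 127 64 c [-15.   50.7  92.1] pitch 19.0 roll 11.3 rect [-11.5  53.2] [20.1 67.8] 89.5 xmin/max -45.3 22.4 y 42.9 63.4 all x -45.3 z 79.0
top 0 275 143 c [-18.4   0.6  90.9] pitch 19.1 roll 2.4 rect [-15.4   0.5] [74.4 33.9] 0.3 xmin/max -52.6 21.9 y -16.5 17.5 all x -54.1 z 66.6
top -0.06 304 151 c [-19.8 -58.4  89.9] pitch 17.5 roll -2.5 rect [-16.8 -58.7] [79.5 34.4] 0.1 xmin/max -56.5 23.0 y -75.9 -41.4 all x -56.5 z 65.7
top bar? [291 107  28  18 228] ((770.8009033203125, -120.41361236572266), (56.45350646972656, 87.783447265625), 0.6334499716758728) 
[... 439 characters left out ...]
1528] ((761.802734375, -117.56805419921875), (87.76673126220703, 37.33518600463867), 73.14783477783203) yaw 1.283368447843609 z 0.01700831214942533
wrist bar? [ 126   72   47  156 1114] ((587.047607421875, -8.952655792236328), (11.469091415405273, 251.18397521972656), 82.70819854736328) yaw -0.12965661546133278 z 0.010311418806747297
wrist bar? [241 117   9  53 202] ((561.1673583984375, -158.4717254638672), (12.716477394104004, 80.974853515625), 72.90304565429688) yaw -0.12894816212068494 z 0.008398120343671878
wrist bar? [242 176   8  15  99] ((499.6824951171875, -140.23764038085938), (11.436247825622559, 23.571117401123047), 72.80946350097656) yaw -0.2203259677754747 z 0.008592988896858222
```

View pics/w3.png

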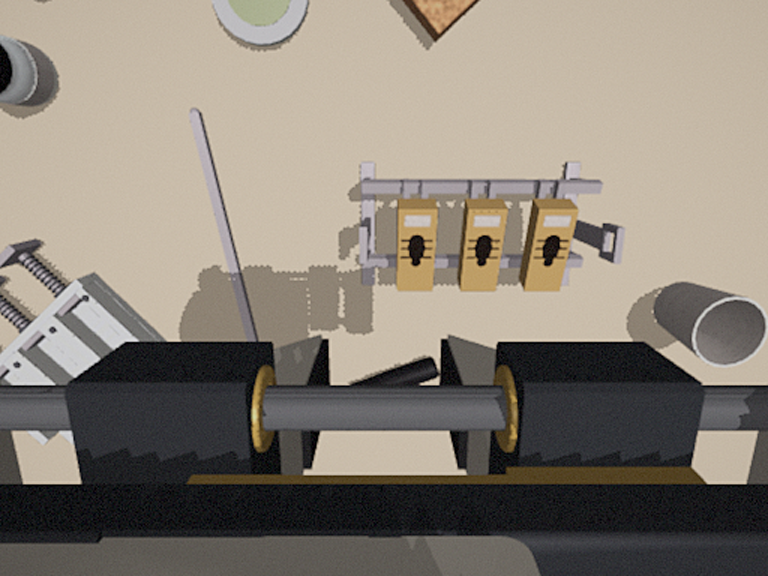

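All three blocks lie on their rails ((417,245), (484,245), (550,245) in the picture). The bar has been knocked a few cm and now runs from (195,112) downwards. I'll re-measure it from closer.

Emit:
send_rows:
  targets:
    - [0.5,0.02,0.04,-0.02,0.05]
    - [0.5,0.02,0.04,-0.02,0.05]
    - [0.5,0.02,0.04,-0.02,0.05]
    - [0.5,0.01,0.04,-0.02,0.013]
    - [0.5,0,0,-0.02,0]

```text
time: 35.5
tool_pos: [0.6177, -0.0073, 0.2621]
tool_rot: [-3.14, 0.002, -0.124]
contact_force: [0.4, -0.9, -1.1]
opening: 0.0462
grip_force: 0.0
```

Emit:
send_rows:
  targets:
    - [0.3,0,0,0,0]
    - [0.3,0,0,0,0]

```text
time: 35.7
tool_pos: [0.6171, -0.0128, 0.264]
tool_rot: [3.141, 0.001, -0.131]
contact_force: [-0.0, 1.0, 0.3]
opening: 0.0342
grip_force: 0.0
```

```bash
python3 - <<'E'
from h import *
s=observe();print(s['time'],s['tool_pos'],s['tool_rot'])
im,d,K,M=cam('wrist');W=cloud(d,K,M)
m=(W[...,2]>.007)&(W[...,2]<.014)&(abs(W[...,1]+.02)<.04)&(W[...,0]>.5)&(W[...,0]<.75)
n,l,st,ce=cv2.connectedComponentsWithStats(m.astype(np.uint8));i=1+st[1:,4].argmax()
p=W[l==i];r=cv2.minAreaRect(p[:,:2].astype(np.float32)*1000);v=np.linalg.svd(p[:,:2]-p[:,:2].mean(0))[2][0];v*=np.sign(v[0])
print(r,cv2.boxPoints(r),np.arctan2(v[1],v[0]),np.median(p[:,2]),st[i],p[p[:,0].argmax()])
q=rack(W)
E
```

```text
35.7 [ 0.61708656 -0.01284388  0.26400523] [ 3.14121762e+00  8.58489159e-04 -1.30569026e-01]
((605.6011352539062, -10.64161491394043), (9.320034980773926, 213.30792236328125), 82.690185546875) [[499.22107    -1.6936932]
 [710.7954    -28.833824 ]
 [711.9812    -19.589537 ]
 [500.40686     7.5505943]] -0.12722287568241863 0.010528252274819655 [ 252   83    8  164 1262] [ 0.71172008 -0.0216245   0.00703028]
```

Emit:
send_rows:
  targets:
    - [0.3,0.03,-0.004,-0.03,0.003]
    - [0.3,0.03,-0.004,-0.04,0]
    - [0.3,0.02,-0.0015,-0.045,0]
    - [0.3,0,0,-0.045,0]
    - [0.3,0,0,-0.04,0]

```text
time: 36.25
tool_pos: [0.6977, -0.0235, 0.063]
tool_rot: [3.141, -0.001, -0.129]
contact_force: [-0.3, -0.3, 0.2]
opening: 0.0276
grip_force: 0.0
```

Emit:
send_rows:
  targets:
    - [0.3,0,0,-0.02,0]
    - [0.3,0,0,0,0]
    - [0.3,0,0,0,0]

```text
time: 36.55
tool_pos: [0.6982, -0.023, 0.0459]
tool_rot: [3.141, -0.003, -0.129]
contact_force: [0.2, -0.3, 1.0]
opening: 0.0272
grip_force: 0.0
```

Emit:
send_rows:
  targets:
    - [0.3,0,0,-0.015,0]
    - [0.3,-0.002,0.001,-0.015,0]
    - [0.3,0,0,-0.007,0]
    - [0.3,0,0,0,0]
    - [0.3,0,0,0,0]

```text
time: 37.05
tool_pos: [0.6957, -0.021, 0.008]
tool_rot: [3.141, -0.001, -0.127]
contact_force: [0.2, 0.1, 0.8]
opening: 0.0275
grip_force: 0.0
```

Emit:
send_rows:
  grip_force: 55
  targets:
    - [0.3,0.001,-0.001,-0.0045,0]
    - [0.3,0,0,0,0]
    - [0,0,0,0,0]
    - [0,0,0,0,0]
    - [0,0,0,0,0]

```text
time: 37.55
tool_pos: [0.6962, -0.0219, 0.0028]
tool_rot: [3.141, -0.0, -0.127]
contact_force: [-0.2, -0.4, -0.3]
opening: 0.009
grip_force: 55.0
```

Emit:
send_rows:
  targets:
    - [0,0,0,0,0]
    - [0,0,0,0.01,0]
    - [0,0,0,0.02,0]
    - [0,0,0,0.03,0]
    - [0,0,0,0,0]

```text
time: 38.05
tool_pos: [0.699, -0.0223, 0.0681]
tool_rot: [3.141, -0.009, -0.127]
contact_force: [1.5, -0.3, -0.6]
opening: 0.0087
grip_force: 55.0
```

```bash
cat >> h.py <<'E'
def held(name,tail_dir,L=.3):
    "points of the bar held in the gripper: line from TCP along -tail_dir"
    s=observe();im,d,K,M=cam(name);W=cloud(d,K,M);t=np.array(s['tool_pos'])
    u=-np.array([np.cos(tail_dir),np.sin(tail_dir)]);n=np.array([-u[1],u[0]])
    a=(W[...,:2]-t[:2])@u;b=(W[...,:2]-t[:2])@n;g=im.astype(int)
    m=(a>.07)&(a<L)&(abs(b)<.02)&(abs(W[...,2]-t[2])<.06)&(g.max(-1)-g.min(-1)<40)&(W[...,2]>.02)
    p=np.c_[a[m],b[m],W[m][:,2]-t[2]]
    if len(p)<10: print(name,'few',len(p));return
    for lo in np.arange(.07,L,.03):
        k=p[(p[:,0]>=lo)&(p[:,0]<lo+.03)]
        if len(k)>2: print(name,'a %.0f'%(lo*1e3+15),len(k),'lat %.1f (%.1f..%.1f)'%(np.median(k[:,1])*1e3,k[:,1].min()*1e3,k[:,1].max()*1e3),'z %.1f max %.1f'%(np.median(k[:,2])*1e3,np.percentile(k[:,2],90)*1e3))
    print('amax',p[:,0].max())
E
python3 - <<'E'
from h import *
s=observe();print(s['time'],s['tool_pos'],s['tool_rot'],s['opening'],s['grip_force'],s['contact_force'],s['torque'])
held('top',-.127);held('side',-.127)
E
```

```text
38.05 [ 0.69903391 -0.0222696   0.06812091] [ 3.14139526 -0.00905395 -0.12714267] 0.008688069269223133 54.999491572380066 [ 1.46675645 -0.29794863 -0.57535755] [ 0.03718913 -0.22594562  0.01539184]
top few 0
side a 85 38 lat -4.2 (-8.2..3.6) z 4.2 max 8.0
side a 115 40 lat -5.0 (-9.9..3.7) z 4.1 max 7.1
side a 145 39 lat -3.9 (-9.9..7.3) z 3.3 max 6.3
side a 175 40 lat -5.3 (-9.5..4.0) z 2.0 max 5.3
side a 205 39 lat -3.8 (-9.1..3.3) z 2.4 max 4.8
side a 235 42 lat -5.0 (-9.1..5.9) z 0.6 max 4.8
side a 265 15 lat -3.7 (-8.6..3.7) z 0.7 max 2.6
amax 0.26112455619510244
```

The bar is held near its tail with about 1.5° droop. I'll lift, swing it round and line it up with the eyelets.

Emit:
send_rows:
  targets:
    - [0,0,0,0.03,0]
    - [0,0,0,0.04,0]
    - [0,0,0.005,0.04,0.03]
    - [0,0,0.01,0.03,0.07]
    - [0,-0.004,0.01,0,0.1]

```text
time: 38.65
tool_pos: [0.694, 0.003, 0.2071]
tool_rot: [3.14, -0.008, 0.076]
contact_force: [0.3, 0.2, -2.2]
opening: 0.0093
grip_force: 55.0
```

Emit:
send_rows:
  targets:
    - [0,-0.005,0.012,0,0.1]
    - [0,-0.005,0.012,0,0.1]
    - [0,-0.005,0.012,0,0.1]
    - [0,-0.005,0.012,0,0.1]
    - [0,-0.005,0.012,0,0.1]

```text
time: 39.15
tool_pos: [0.6662, 0.0636, 0.2009]
tool_rot: [-3.14, 0.002, 0.577]
contact_force: [1.0, 0.4, -1.7]
opening: 0.0088
grip_force: 55.0
```

Emit:
send_rows:
  targets:
    - [0,-0.005,0.012,0,0.1]
    - [0,-0.005,0.012,0,0.1]
    - [0,-0.005,0.012,0,0.1]
    - [0,-0.005,0.012,0,0.1]
    - [0,-0.005,0.01,0,0.1]

```text
time: 39.65
tool_pos: [0.6411, 0.1218, 0.201]
tool_rot: [-3.139, 0.001, 1.077]
contact_force: [0.1, -0.6, -1.0]
opening: 0.0092
grip_force: 55.0
```

Emit:
send_rows:
  targets:
    - [0,-0.005,0.008,0,0.1]
    - [0,-0.003,0.003,0,0.07]
    - [0,0,0,0,0.034]
    - [0,0,0,0,0]
    - [0,0,0,0,0]

```text
time: 40.15
tool_pos: [0.6337, 0.132, 0.2016]
tool_rot: [-3.14, 0.001, 1.276]
contact_force: [-0.3, -0.4, -0.1]
opening: 0.009
grip_force: 55.0
```

```bash
python3 - <<'E'
from h import *
s=observe();print(s['time'],s['tool_pos'],s['tool_rot'],s['opening'],s['grip_force'],s['torque'],rack(s['tool_pos']))
held('top',RA+np.pi/2);held('side',RA+np.pi/2)
E
```

```text
40.15 [0.63371042 0.13201766 0.20163116] [-3.13996042e+00  6.39312962e-04  1.27567929e+00] 0.009019891468531624 54.99960958957672 [ 0.09498829 -0.10709067  0.02426866] [-0.01042837  0.4043937   0.20163116]
top a 85 47 lat 0.8 (-4.1..6.2) z 6.2 max 8.1
top a 115 50 lat 0.4 (-4.1..6.5) z 5.6 max 7.9
top a 145 47 lat 0.3 (-4.2..6.8) z 4.9 max 7.8
top a 175 50 lat 0.5 (-4.3..6.3) z 4.4 max 7.5
top a 205 50 lat 0.3 (-4.4..6.2) z 4.2 max 6.7
top a 235 49 lat 0.4 (-4.4..6.1) z 3.9 max 6.9
top a 265 18 lat 0.5 (-4.1..5.6) z 3.5 max 6.3
amax 0.2617936615941424
side a 115 30 lat -2.6 (-6.3..5.1) z 4.8 max 7.1
side a 145 42 lat -2.7 (-6.0..6.2) z 3.7 max 6.4
side a 175 37 lat -3.4 (-7.6..6.0) z 3.0 max 6.7
side a 205 44 lat -3.7 (-7.0..4.3) z 3.5 max 6.0
side a 235 34 lat -3.6 (-7.8..5.6) z 3.3 max 5.5
side a 265 10 lat -2.7 (-4.2..3.8) z 0.4 max 2.4
amax 0.25876293780141274
```

Emit:
send_rows:
  targets:
    - [0,0.004,-0.001,-0.02,0.0015]
    - [0,0,0,-0.03,0]
    - [0,0,0,-0.03,0]
    - [0,0,0,-0.01,0]
    - [0,0,0,0,0]

```text
time: 40.75
tool_pos: [0.6372, 0.1309, 0.111]
tool_rot: [-3.138, 0.001, 1.278]
contact_force: [0.0, -0.3, -0.3]
opening: 0.0091
grip_force: 55.0
```

Emit:
send_rows:
  targets:
    - [0,-0.003,-0.01,0,0]
    - [0,-0.003,-0.01,0,0]
    - [0,0,0,0,0]
    - [0,0,0,0,0]

```text
time: 41.15
tool_pos: [0.6326, 0.1105, 0.1139]
tool_rot: [3.14, -0.001, 1.277]
contact_force: [1.2, -0.4, -1.4]
opening: 0.0091
grip_force: 55.0
```

```bash
python3 - <<'E'
from h import *
s=observe();print(s['time'],s['tool_pos'],s['tool_rot'],s['opening'],s['grip_force'],s['torque'],rack(s['tool_pos']))
held('top',RA+np.pi/2,.27);held('side',RA+np.pi/2,.27)
for n in('top','side'):
    im,d,K,M=load(n);q=rack(cloud(d,K,M)).reshape(-1,3)
    for s_ in(1,-1):
        p=q[(abs(q[:,1]-.105*s_)<.006)&(q[:,2]>.116)&(q[:,2]<.132)&(abs(q[:,0]+.006)<.025)]
        print(n,s_,len(p),p.mean(0)*1e3,p.min(0)*1e3,p.max(0)*1e3)
im,d,K,M=load('side')
u,v=proj([.5512,-.1562,.11],K,M);u,v=int(u),int(v);print(u,v);save('side_eye.png',im,(u-40,v-35,u+40,v+35),8)
E
```

```text
41.15 [0.63255044 0.11049216 0.11385573] [ 3.13976451e+00 -7.62242541e-04  1.27716144e+00] 0.009059219164740194 54.999656081199646 [ 0.09142271 -0.13149875 -0.00160613] [-0.00531133  0.38345311  0.11385573]
top a 85 40 lat 1.1 (-4.0..6.5) z 5.4 max 8.9
top a 115 40 lat 0.6 (-4.0..5.6) z 6.8 max 8.2
top a 145 38 lat 0.6 (-3.9..6.0) z 4.8 max 7.8
top a 175 38 lat 1.2 (-3.9..6.9) z 3.7 max 6.0
top a 205 40 lat 0.5 (-3.8..5.9) z 3.7 max 6.1
top a 235 39 lat 0.4 (-3.8..5.8) z 3.3 max 6.0
top a 265 15 lat 0.1 (-3.6..6.8) z 3.1 max 4.8
amax 0.26169204042455174
side a 85 6 lat 2.9 (-1.4..5.2) z 7.3 max 8.5
side a 115 30 lat -2.3 (-6.9..4.2) z 5.2 max 6.9
side a 145 39 lat -2.0 (-5.7..5.9) z 4.3 max 6.6
side a 175 34 lat -2.3 (-6.7..5.0) z 3.2 max 6.0
side a 205 34 lat -3.0 (-7.1..6.6) z 3.1 max 6.0
side a 235 33 lat -2.1 (-7.2..5.8) z 2.5 max 5.4
side a 265 9 lat -4.2 (-18.5..4.2) z 1.3 max 4.6
amax 0.2694386374711174
top 1 25 [ -5.33042935 106.38714012 124.85255046] [-19.87577458 102.98683842 117.16216408] [  8.65353759 109.22224971 128.0017623 ]
top -1 30 [  -5.83822017 -103.26453441  124.54058466] [ -20.61876261 -107.72838651  117.13031781] [  8.86672968 -99.97442509 129.13553574]
side 1 19 [ -6.20638229 108.00626366 122.76713095] [-21.09831906 103.25075206 116.07963208] [  8.19015712 110.96786117 128.27632677]<stdin>:8: RuntimeWarning: Mean of empty slice.
  ret = um.true_divide(
Traceback (most recent call last):
ValueError: zero-size array to reduction operation minimum which has no identity
```

Emit:
send_rows:
  targets:
    - [0,-0.001,0,-0.004,0]
    - [0,0,0,0,0]
    - [0,-0.003,-0.01,0,0]
    - [0,-0.003,-0.01,0,0]
    - [0,0,0,0,0]

```text
time: 41.75
tool_pos: [0.6247, 0.0893, 0.1086]
tool_rot: [-3.141, 0.001, 1.277]
contact_force: [-0.1, 0.9, -1.4]
opening: 0.0089
grip_force: 55.0
```

```bash
python3 - <<'E'
from h import *
s=observe();print(s['time'],s['tool_pos'],s['contact_force'],rack(s['tool_pos']))
im,d,K,M=cam('side')
u,v=proj([.5512,-.1562,.11],K,M);u,v=int(u),int(v);save('side_eye.png',im,(u-45,v-40,u+45,v+35),8)
E
```

```text
41.75 [0.6247005  0.08934642 0.10864155] [-0.05491976  0.85676566 -1.41834657] [-0.00670803  0.3609406   0.10864155]
```

View pics/side_eye.png

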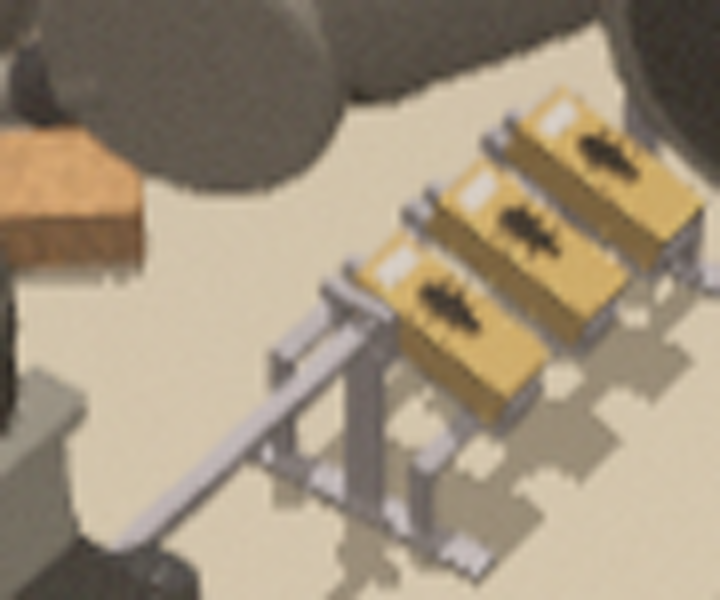

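The bar tip has entered the left eyelet (around (360,315) in the crop) with no contact force. Continuing.

Emit:
send_rows:
  targets:
    - [0,-0.0055,-0.0192,0.0015,0]
    - [0,-0.0058,-0.0192,0,0]
    - [0,-0.0058,-0.0192,0,0]
    - [0,-0.0058,-0.0192,0,0]
    - [0,-0.0058,-0.0192,0,0]

```text
time: 42.3
tool_pos: [0.5963, -0.0056, 0.1103]
tool_rot: [3.141, -0.0, 1.278]
contact_force: [0.0, 0.6, -0.7]
opening: 0.0092
grip_force: 55.0
```

Emit:
send_rows:
  targets:
    - [0,-0.0058,-0.0192,0,0]
    - [0,-0.0058,-0.0192,0,0]
    - [0,0,0,0,0]
    - [0,0,0,0,0]

```text
time: 42.7
tool_pos: [0.585, -0.0434, 0.1103]
tool_rot: [3.141, -0.0, 1.277]
contact_force: [-0.0, 0.2, -0.7]
opening: 0.0091
grip_force: 55.0
```

```bash
python3 - <<'E'
from h import *
s=observe();print(s['time'],s['tool_pos'],s['contact_force'],rack(s['tool_pos']))
for n in('side','top'):
    im,d,K,M=cam(n);q=rack(cloud(d,K,M));g=im.astype(int)
    m=(abs(q[...,0]+.006)<.012)&(q[...,2]>.102)&(q[...,2]<.122)&(g.max(-1)-g.min(-1)<40)
    p=q[m];
    for y in np.arange(-.12,.16,.02):
        k=p[(p[:,1]>=y)&(p[:,1]<y+.02)]
        if len(k):print(n,round(y+.01,2),len(k),'x',(np.median(k[:,0])*1e3).round(1),'z90',(np.percentile(k[:,2],90)*1e3).round(1))
E
```

```text
42.7 [ 0.58495945 -0.04337879  0.11030522] [-0.03134183  0.19124727 -0.7223871 ] [-0.00635166  0.22239383  0.11030522]
side -0.11 7 x -9.9 z90 120.8
side -0.09 9 x -6.9 z90 121.0
side -0.03 14 x -8.0 z90 114.0
side -0.01 19 x -8.4 z90 115.0
side 0.01 16 x -8.0 z90 115.5
side 0.03 21 x -8.9 z90 116.1
side 0.05 16 x -9.6 z90 116.6
side 0.07 20 x -9.1 z90 116.5
side 0.09 16 x -7.2 z90 116.9
side 0.11 5 x -0.3 z90 121.4
side 0.17 1 x -6.1 z90 114.1
top -0.11 10 x -3.9 z90 117.4
top -0.03 24 x -5.1 z90 118.3
top -0.01 30 x -6.1 z90 116.9
top 0.01 28 x -5.1 z90 116.7
top 0.03 27 x -5.5 z90 116.5
top 0.05 28 x -5.1 z90 117.7
top 0.07 29 x -5.9 z90 116.9
top 0.09 25 x -6.1 z90 117.9
top 0.11 23 x -6.0 z90 119.3
top 0.13 6 x -4.6 z90 116.6
top 0.15 7 x -6.9 z90 118.9
top 0.17 26 x -5.1 z90 120.8
```

Emit:
send_rows:
  targets:
    - [0,-0.0043,-0.0144,0,0]
    - [0,-0.0043,-0.0144,0,0]
    - [0,-0.0043,-0.0144,0,0]
    - [0,-0.0043,-0.0144,0,0]
    - [0,0,0,0,0]

```text
time: 43.3
tool_pos: [0.567, -0.1034, 0.1102]
tool_rot: [3.142, 0.0, 1.276]
contact_force: [0.8, 0.1, -0.2]
opening: 0.0089
grip_force: 55.0
```

Emit:
send_rows:
  targets:
    - [0,-0.0029,-0.0096,0,0]
    - [0,0,0,0,0]

```text
time: 43.5
tool_pos: [0.5644, -0.1115, 0.1101]
tool_rot: [3.141, 0.0, 1.277]
contact_force: [0.4, -0.7, -1.6]
opening: 0.0095
grip_force: 55.0
```

Emit:
send_rows:
  targets:
    - [0,-0.0026,-0.0086,0,0]
    - [0,-0.0026,-0.0086,0,0]
    - [0,-0.002,-0.007,0,0]
    - [0,0,0,0,0]

```text
time: 43.9
tool_pos: [0.5572, -0.1358, 0.1101]
tool_rot: [3.141, 0.0, 1.277]
contact_force: [0.5, -0.5, -1.0]
opening: 0.009
grip_force: 55.0
```

```bash
python3 - <<'E'
from h import *
s=observe();print(s['time'],s['tool_pos'],s['contact_force'],rack(s['tool_pos']))
im,d,K,M=cam('top');q=rack(cloud(d,K,M));g=im.astype(int)
m=(abs(q[...,0]+.006)<.012)&(q[...,2]>.095)&(q[...,2]<.122)&(g.max(-1)-g.min(-1)<40)
p=q[m];
for y in np.arange(-.16,.16,.02):
    k=p[(p[:,1]>=y)&(p[:,1]<y+.02)]
    if len(k):print(round(y+.01,2),len(k),'x',(np.median(k[:,0])*1e3).round(1),'z',(np.median(k[:,2])*1e3).round(1),'z90',(np.percentile(k[:,2],90)*1e3).round(1))
print(p[:,1].min())
E
```

```text
43.9 [ 0.55724408 -0.13575174  0.11011876] [ 0.51941601 -0.46801794 -1.03010175] [-0.00615795  0.12595284  0.11011876]
-0.13 21 x -5.9 z 113.5 z90 116.2
-0.11 29 x -5.4 z 112.8 z90 117.9
-0.09 27 x -5.0 z 113.8 z90 116.3
-0.07 25 x -5.2 z 114.5 z90 116.4
-0.05 31 x -5.8 z 114.1 z90 118.0
-0.03 27 x -5.7 z 113.8 z90 117.9
-0.01 27 x -5.5 z 115.7 z90 118.8
0.03 14 x -6.5 z 116.1 z90 118.8
0.05 29 x -5.7 z 115.1 z90 117.9
0.07 12 x -7.4 z 117.1 z90 120.4
-0.13568450763489615
```

Through both eyelets. Lower it onto the eyelets, release, and back away.

Emit:
send_rows:
  targets:
    - [0,0,0,-0.002,0]
    - [0,0,0,-0.0015,0]
    - [0,0,0,0,0]

```text
time: 44.25
tool_pos: [0.5574, -0.1344, 0.1063]
tool_rot: [-3.141, -0.0, 1.279]
contact_force: [0.1, 0.0, -0.7]
opening: 0.009
grip_force: 55.0
```

Emit:
send_rows:
  targets:
    - [0.15,0,0,0,0]
    - [0.25,0,0,0,0]
    - [0.25,0,0,0,0]
    - [0.25,0,0,0,0]

```text
time: 44.65
tool_pos: [0.5576, -0.1347, 0.1068]
tool_rot: [3.141, 0.0, 1.278]
contact_force: [-0.3, 0.2, -0.7]
opening: 0.0226
grip_force: 0.0
```

Emit:
send_rows:
  targets:
    - [0.25,0,0,0.01,0]
    - [0.25,0,0,0.03,0]
    - [0.25,0,0,0.05,0]
    - [0.25,-0.02,0.02,0.05,0]
    - [0.25,-0.02,0.04,0.05,0]

```text
time: 45.15
tool_pos: [0.525, -0.0883, 0.2805]
tool_rot: [3.139, 0.0, 1.276]
contact_force: [1.1, 0.4, 0.3]
opening: 0.0228
grip_force: 0.0
```

Emit:
send_rows:
  targets:
    - [0.25,-0.03,0.04,0.02,-0.1]
    - [0.25,-0.03,0.04,0,-0.1]
    - [0.25,-0.02,0.04,0,-0.1]
    - [0.25,-0.01,0.04,0,-0.1]
    - [0.25,0,0,0,0]

```text
time: 45.65
tool_pos: [0.4357, 0.0733, 0.2974]
tool_rot: [3.141, -0.002, 0.88]
contact_force: [0.6, -0.7, 0.5]
opening: 0.0231
grip_force: 0.0
```

```bash
python3 - <<'E'
from h import *
s=observe();print(s['time'],s['tool_pos'],s['tool_rot'])
blocks('top')
im,d,K,M=load('top');q=rack(cloud(d,K,M));g=im.astype(int)
m=(abs(q[...,0]+.006)<.012)&(q[...,2]>.09)&(q[...,2]<.122)&(g.max(-1)-g.min(-1)<40)
p=q[m]
for y in np.arange(-.16,.16,.04):
    k=p[(p[:,1]>=y)&(p[:,1]<y+.04)]
    if len(k):print(round(y+.02,2),len(k),'x',(np.median(k[:,0])*1e3).round(1),'z',(np.median(k[:,2])*1e3).round(1),'z90',(np.percentile(k[:,2],90)*1e3).round(1))
print(p[:,1].min(),p[:,1].max())
im,d,K,M=cam('side');u,v=proj([.52,-.256,.1],K,M);u,v=int(u),int(v);save('side_fin.png',im,(u-60,v-45,u+60,v+45),6)
E
```

```text
45.65 [0.43571143 0.07327614 0.29740701] [ 3.14105938e+00 -2.19540153e-03  8.80279053e-01]
top 0.06 240 111 c [-25.9  60.5  88.6] pitch 18.1 roll -1.0 rect [-17.3  60.3] [33.8 80. ] 89.3 xmin/max -57.2 22.6 y 43.3 77.4 all x -57.2 z 67.1
top 0 242 109 c [-25.2   1.7  89.2] pitch 18.4 roll -0.3 rect [-17.1   0.4] [33.3 78.2] 89.8 xmin/max -56.2 22.0 y -16.2 17.2 all x -56.2 z 68.4
top -0.06 253 125 c [-25.4 -58.9  88.4] pitch 17.8 roll 1.9 rect [-16.9 -59.3] [79.7 34.7] 0.1 xmin/max -56.7 23.0 y -76.7 -42.0 all x -56.7 z 67.2
-0.14 17 x -4.7 z 111.5 z90 114.8
-0.1 58 x -5.4 z 111.4 z90 115.4
-0.06 76 x -7.4 z 109.3 z90 113.1
-0.02 64 x -6.2 z 110.3 z90 113.8
0.02 63 x -6.0 z 110.8 z90 113.9
0.06 73 x -7.5 z 110.1 z90 113.5
0.1 51 x -5.6 z 110.9 z90 113.3
0.14 31 x -5.4 z 110.8 z90 112.6
-0.13545913256851694 0.14373211842395892
```

View pics/side_fin.png

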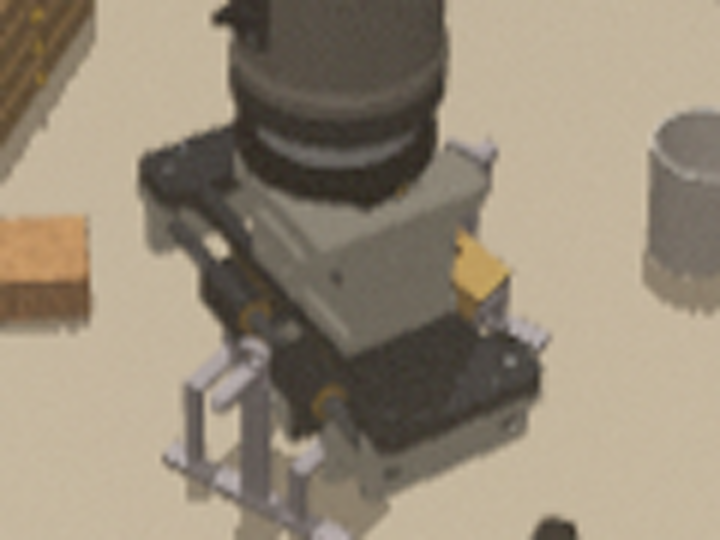

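The bar rests in both eyelets, with its ends at about -137 and +142 mm. I'll check the fit at the stops from the low side with the wrist camera.

Emit:
send_rows:
  targets:
    - [0.25,0.005,-0.023,0,0.14]
    - [0.25,0.005,-0.023,0,0.14]
    - [0.25,0.005,-0.023,0,0.14]
    - [0.25,0.005,-0.023,0,0.14]
    - [0.25,0.005,-0.023,0,0.14]

```text
time: 46.25
tool_pos: [0.4627, -0.048, 0.2961]
tool_rot: [3.142, 0.0, 1.583]
contact_force: [0.8, -0.3, -0.6]
opening: 0.0229
grip_force: 0.0
```

Emit:
send_rows:
  targets:
    - [0.25,0.005,-0.023,0,0.14]
    - [0.25,0.005,-0.023,0,0.14]
    - [0.25,0.005,-0.023,0,0.14]
    - [0.25,0.005,-0.023,0,0.14]
    - [0.25,0.005,-0.023,0,0.14]

```text
time: 46.75
tool_pos: [0.4872, -0.1633, 0.296]
tool_rot: [-3.141, 0.0, 2.283]
contact_force: [-0.4, 0.1, 0.7]
opening: 0.0228
grip_force: 0.0
```

Emit:
send_rows:
  targets:
    - [0.25,0.005,-0.023,0,0.14]
    - [0.25,0.005,-0.023,0,0.14]
    - [0.25,0.005,-0.023,0,0.14]
    - [0.25,0.006,-0.023,0,0.14]
    - [0.25,0,0,0,0]

```text
time: 47.25
tool_pos: [0.5079, -0.2567, 0.2951]
tool_rot: [-3.141, -0.001, 2.838]
contact_force: [-0.3, 0.6, -0.9]
opening: 0.0226
grip_force: 0.0
```

Emit:
send_rows:
  targets:
    - [0.25,0,0,-0.02,0]
    - [0.25,0,0,-0.02,0]
    - [0.25,0,0,0,0]
    - [0.25,0,0,0,0]

```text
time: 47.65
tool_pos: [0.5081, -0.2528, 0.2564]
tool_rot: [3.141, -0.0, 2.837]
contact_force: [0.8, -0.2, 0.5]
opening: 0.023
grip_force: 0.0
```

```bash
python3 - <<'E'
from h import *
s=observe();print(s['time'],s['tool_pos'],s['tool_rot'])
im,d,K,M=cam('wrist');q=rack(cloud(d,K,M))
for yc in(.06,0,-.06):
    p=q[(abs(q[...,1]-yc)<.009)&(q[...,0]<-.035)&(q[...,0]>-.075)&(q[...,2]>.05)&(q[...,2]<.1)]
    t=np.cos(.314)*(p[:,0]+.0512)+np.sin(.314)*(p[:,2]-.055); n=-np.sin(.314)*(p[:,0]+.0512)+np.cos(.314)*(p[:,2]-.055)
    hi=t[(n>.020)&(n<.028)];lo=t[(n>.008)&(n<.0145)]
    print(yc,len(hi),'block low edge along slope mm',np.percentile(hi,1)*1e3,'n top',np.median(n[n>.018])*1e3,'| stop pts',len(lo),np.percentile(lo,[1,50,99])*1e3)
save('w_stop.png',im,s=1.5)
E
```

```text
47.65 [ 0.50807495 -0.25278964  0.25637552] [ 3.14145465e+00 -3.14984836e-04  2.83685678e+00]
0.06 425 block low edge along slope mm 0.8087938484162298 n top 24.055959083805654 | stop pts 33 [-4.21183802 -3.13114389 -2.53277522]
0 402 block low edge along slope mm 1.1601305825342827 n top 24.14422849709778 | stop pts 36 [-4.7158201  -3.22857924 -2.08533874]
-0.06 403 block low edge along slope mm 0.5883537051465775 n top 24.18298763110757 | stop pts 39 [-4.50052993 -3.28659256 -1.76066287]
```

View pics/w_stop.png

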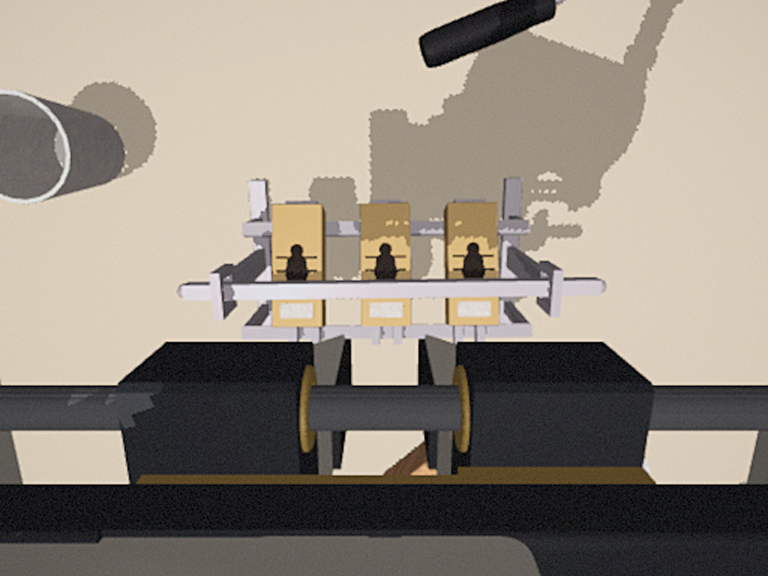

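The blocks are flush on the rails, with tops 24.1 mm above them and low ends within about 1 mm of the stops. The bar lies in both eyelets ((180,290) to (605,286)), within about 3 mm of centred. Handing in.

```bash
python3 -c "
from cell import hand_in
print(hand_in())"
```

```text
the job is handed in; nothing more can be done
None
```

All three blocks are on the rack, seated on their rails with low ends within about 1 mm of the stops; the keeper bar is through both eyelets, about 3 mm off centre, and the job is handed in (47.7 s on the clock; no verdict was returned).

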